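Fish the cutting ruler out of the half-closed carton

TASK

The cutting ruler has ended up inside the long carton on the counter, and it is longer than the opening in the carton's top. Reach in, grip it (its raised rib makes a good hold), tip one end up through the opening and draw it out on the slant without forcing it against the cardboard. Finish while still holding it in the gripper, still and wholly in the air a few centimetres above the level of the carton's top, and leave the bottle, tape roll and tub where they stand.

Things in the scene. Friction and masses are not known exactly. Their poses are not given: they have to be found in the camera images.
- carton: Brown cardboard carton, rigid, fixed to the counter. Sizes in mm: 370 long (its x), 230 wide (its y), 129 high. Origin: centre of its underside; z up. Floor and walls 5 thick: inside 360 x 220, and 120 from the floor to the underside of the top. The 4 thick top is closed over the end at -x, nearer the robot, and has a cut-out opening towards +x.
- opening (a point): Centre of the opening in the carton's top, level with the top's upper face; axes as the carton's. The opening is 225 mm long (x) and 160 mm wide (y): from the edge of the closed part to the inner face of the far (+x) end wall, which ends 4 mm below the top's upper face, and between two 30 mm wide lips along the long walls.
- panel_edge (a point): Middle of the edge where the closed part of the carton's top ends and the opening begins, on its upper face: 45 mm from the carton's centre towards -x. From here the closed part covers the 135 mm of the inside up to the near end wall.
- ruler: Cutting straightedge, rigid, 130 to 240 g, flat on the carton floor, lengthwise, one end under the closed top. In mm: aluminium blade 330 (x) x 40 (y) x 4 thick; on its middle line a grey plastic rib to grip, 290 long, 16 wide, its top 26 above the blade's underside. Origin: centre of the underside, below the centre of mass; z up through the rib; +x roughly as the carton's.
- ruler_end_a (a point): Middle of the blade's end at its own -x (165 mm from the centre, half-way up the 4 mm thickness).
- ruler_end_b (a point): Middle of the blade's end at its own +x (165 mm from the centre, half-way up the 4 mm thickness).
- sanitiser: Bystander: clear bottle with white cap, 60 mm across, 150 mm tall, upright on the counter to the robot's right. Origin: centre of its underside.
- tape_roll: Bystander: roll of clear tape, 100 mm across, 48 mm tall, lying flat on the counter to the robot's right. Origin: centre of its underside.
- tub: Bystander: blue tub with white lid, 90 mm across, 90 mm tall, on the counter to the robot's left. Origin: centre of its underside.

How it is judged:
By the outcome, as a careful person would: the job done as asked, in the order asked, and still so for the second after the job is handed in, while the arm keeps its last pose, push and grip.
It also fails if it takes over 45 s, if anything falls off the work surface, if the arm or the gripper's body presses on something with over 40 N, if the wrist force passes 120 N, or if a joint passes its speed limit or range.

ROBOT

A 6-joint arm with a two-finger parallel gripper is mounted at the origin on the work surface. World frame = base frame: x ahead of the robot, y to its left, z up, the work surface at z = 0. Lengths are in m, angles in rad, forces in N, time in s.
With the tool pointing down it reaches from about 0.375 to 0.975 m from the base axis. Payload 3.8 kg.
Tool frame: the origin (TCP) lies between the finger pads; the fingertips stand 14 mm ahead of it and the grasp point (between the pads) lies 5 mm behind it; z points along the fingers, y is the line along which they close (so a half turn about z gives the same grasp; the last joint's range is limited). The gripper opens to 88 mm and grips with 3 to 60 N. Pads are 18 mm wide; open, the fingers measure 123 mm over their backs; the gripper's body (75 mm by 187 mm) begins 45 mm behind the grasp point.
Start: joints at [1.162, 0.264, 1.604, -0, 1.274, -0.037], TCP at [0.245, 0.629, 0.253] pointing down, gripper open.
Joint ranges: [-2.63, 2.63], [-0.94, 2.18], [0.31, 2.57], [-1.31, 4.45], [0, 2.66], [-2.55, 2.55]. Speed limits (rad/s): [2.57, 2.57, 3.14, 3.14, 3.14, 3.14].

INTERFACE

Orientations are given as a unit quaternion [x, y, z, w].
In Python, from bench import env, eyes, order gives the robot as it stands.
- The arm moves only by the tool carry_out, never from a script. Its argument "series" is one flat list of numbers, 7 for each row, row after row: the shift along the tool's x, y, z in cm, then the turn, a rotation vector about the tool's x, y, z in degrees, then the closure, from -1 (fully open) to 1 (shut). A call has 1 to 8 rows; each row shifts and turns the commanded pose from where the row before left it, along the tool's axes as they then stand; what a row does not reach is not made up. A row lasts 1/12 s, in which the tool goes at most 41.7 mm and 7.16 degrees, less where a joint would pass 70% of its speed; a pose out of reach is approached as far as the arm can. A call with a gripper value outside its range is refused whole. The fingers move at their own pace and stop on an object; the grip force is fixed at half the most. Time passes only in rows, so rows that do not move let the fingers close. It gives the time, the measured TCP pose, the force, the opening and the grip force at its end, in the units of the state.
- env.observe(): the state, without advancing time (a new reading comes with each control period).
- eyes.capture(name): name is "scene" or "top" or "wrist"; returns the picture (480x640x3 uint8, red, green, blue); there is no depth.
- eyes.get_calibration(name): a dict with "vertical_fov" (degrees; the focal length in pixels is half the picture's height over the tangent of half this angle, whatever the lens; pixels are square), "cx", "cy" (the principal point, pixels), "eye" and "rotation" of the camera in the world; the wrist camera has in their place "mount" (4x4, takes a point from camera to tool coordinates, whose origin is the TCP and whose axes are the flange's). Camera axes: x right, y down, z forward; pixel columns grow to the right and rows downward; lengths in m; the calibration is good to about 2 mm. A picture is of the moment at which its call begins: read the wrist's pose just before it. get_calibration takes no time and is no camera call.
- order.job_done(): hands the job in; it is judged then, once.
The state is a dict: "t": time; "joint_positions": joint angles; "qd": joint speeds; "tau": joint torques, N m; "tcp_pos": TCP position; "orientation": TCP orientation; "wrist_force": force on the tool from outside, world axes, zero at the start; "wrist_torque": the same for the moment, N m; "finger_gap": finger opening in m; "grasp_force": force on a finger pad.
Only numpy, scipy, OpenCV 4.12 (cv2) and the standard library are available. Lean on these libraries where they do the work, as an engineer would, in place of code of your own. Each camera call takes 0.05 s, during which the arm holds its last target. There are 200 camera calls.

## Working session

There is one attempt and no reset: what is moved stays moved. The work goes in short steps, Python scripts to look and compute and a tool call to move; the robot and the scene stay as the last step left them, time stands still between calls to the robot, and variables do not carry over. Pictures are saved under pics/ and viewed, at most 10 in all, crops included, and the job is handed in when it is done.

Besides the shell and the picture viewer there is one more tool, called after ">>>" as a command line: name --argument value ..., lists and objects as JSON in quotes. carry_out: Moves the arm, as the interface text tells. Its arguments: {"type":"object","properties":{"series":{"type":"array","items":{"type":"number"}}},"required":["series"]}

```bash
ls; mkdir -p pics; python3 - <<'E'
from bench import env,eyes,order
import cv2,numpy as np
print(env.observe())
for n in ("scene","top","wrist"):
    print(n,eyes.get_calibration(n))
for n in ("scene","top"):
    cv2.imwrite(f"pics/{n}1.png",eyes.capture(n)[:,:,::-1])
E
```

```text
pics
{'t': 0.0, 'joint_positions': array([ 1.16213710e+00,  2.64743234e-01,  1.60537845e+00,  2.93768853e-05,
        1.27369926e+00, -3.69020625e-02]), 'qd': array([ 0.00026077,  0.00040392,  0.00177421, -0.00018654,  0.00146409,
        0.00065799]), 'tau': array([ 6.78417055e-04, -5.02123260e+01, -3.56869018e+01,  7.30331219e-02,
        2.94502534e-02, -1.79772887e-04]), 'tcp_pos': array([0.24491807, 0.6282645 , 0.25139225]), 'orientation': array([ 1.84814179e-01,  9.82772851e-01, -1.08350888e-03, -2.59855034e-04]), 'wrist_force': array([-0.7751941 , -0.25902916,  0.1085879 ]), 'wrist_torque': array([-0.04305922, -0.0084308 , -0.04193918]), 'grasp_force': 0.0, 'finger_gap': 0.08793526752195184}
scene {'vertical_fov': 55.52256365999998, 'cx': 320.7142545859242, 'cy': 238.07642049796775, 'eye': array([0.98455402, 0.23490711, 1.02161742]), 'rotation': array([ 0.5049168 ,  0.82318369, -0.22496634, -0.1296834 ])}
top {'vertical_fov': 53.1565891313024, 'cx': 324.25155812706674, 'cy': 234.55141305838964, 'eye': array([ 0.2752352 , -0.03039383,  1.21670651]), 'rotation': array([ 0.72301469, -0.68139709,  0.07535822, -0.08525789])}
wrist {'vertical_fov': 58.2961864423114, 'cx': 323.0862970111642, 'cy': 241.61628590687698, 'mount': array([[-4.36287473e-05, -9.56811497e-01, -2.90709060e-01,
         7.57774188e-02],
       [ 9.99999396e-01, -3.61010628e-04,  1.03811831e-03,
        -1.63518869e-03],
       [-1.09823260e-03, -2.90708839e-01,  9.56810935e-01,
        -1.31982829e-01],
       [ 0.00000000e+00,  0.00000000e+00,  0.00000000e+00,
         1.00000000e+00]])}
```

View pics/scene1.png

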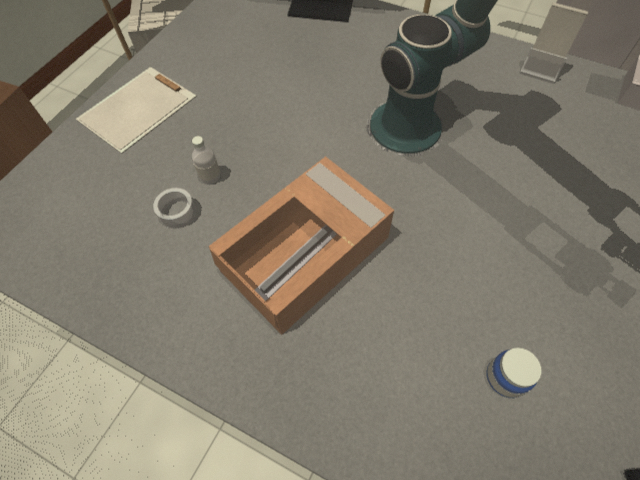

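View pics/top1.png

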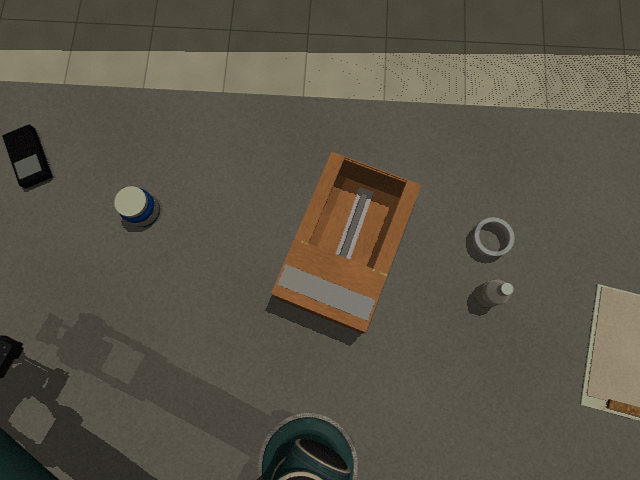

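The pictures show the carton right of the robot's centre line. In the top view its upper corners are at about (333,153), (420,185), (368,332) and (273,292), and the ruler runs from (365,190) to (344,257). I'll enlarge this to read it better.

```bash
cat > h.py <<'E'
import numpy as np,cv2
from scipy.spatial.transform import Rotation as R
from bench import env,eyes,order
def cam(n,s=None):
    c=eyes.get_calibration(n); f=240/np.tan(np.radians(c['vertical_fov']/2))
    if n=='wrist':
        T=np.eye(4);T[:3,:3]=R.from_quat(s['orientation']).as_matrix();T[:3,3]=s['tcp_pos']
        T=T@c['mount'];return f,c['cx'],c['cy'],T[:3,3],T[:3,:3]
    return f,c['cx'],c['cy'],np.array(c['eye']),R.from_quat(c['rotation']).as_matrix()
def back(C,uv,z):
    f,cx,cy,e,M=C; uv=np.atleast_2d(uv).astype(float)
    d=np.c_[(uv[:,0]-cx)/f,(uv[:,1]-cy)/f,np.ones(len(uv))]@M.T
    return e+d*((z-e[2])/d[:,2])[:,None]
def proj(C,P):
    f,cx,cy,e,M=C; q=(np.atleast_2d(P)-e)@M
    return np.c_[cx+f*q[:,0]/q[:,2],cy+f*q[:,1]/q[:,2]]
E
python3 - <<'E'
from h import *
C=cam('top')
P=back(C,[(333,153),(420,185),(368,332),(273,292)],.129)
print(P.round(3)); print(np.linalg.norm(np.roll(P,-1,0)-P,axis=1), P.mean(0))
im=cv2.imread('pics/top1.png')[140:340,260:430]
cv2.imwrite('pics/topc.png',cv2.resize(im,None,fx=3,fy=3,interpolation=cv2.INTER_CUBIC))
im=cv2.imread('pics/scene1.png')[150:335,205:400]
cv2.imwrite('pics/scc.png',cv2.resize(im,None,fx=3,fy=3,interpolation=cv2.INTER_CUBIC))
E
```

```text
[[ 0.73  -0.016  0.129]
 [ 0.661 -0.228  0.129]
 [ 0.311 -0.118  0.129]
 [ 0.386  0.101  0.129]]
[0.22248818 0.36722085 0.23113922 0.36324151] [ 0.52204419 -0.06534175  0.129     ]
```

View pics/topc.png

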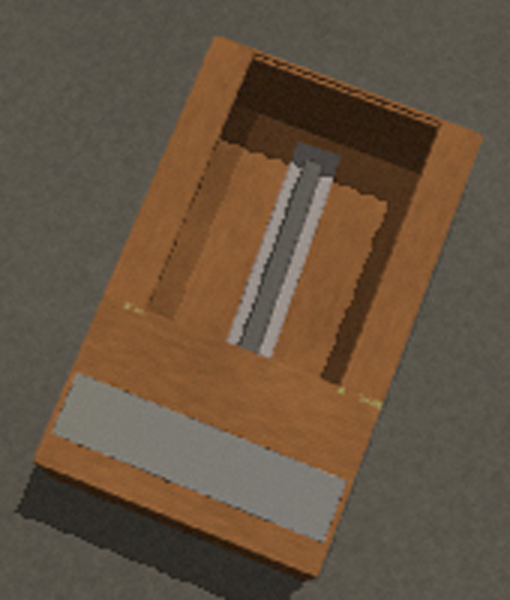

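View pics/scc.png

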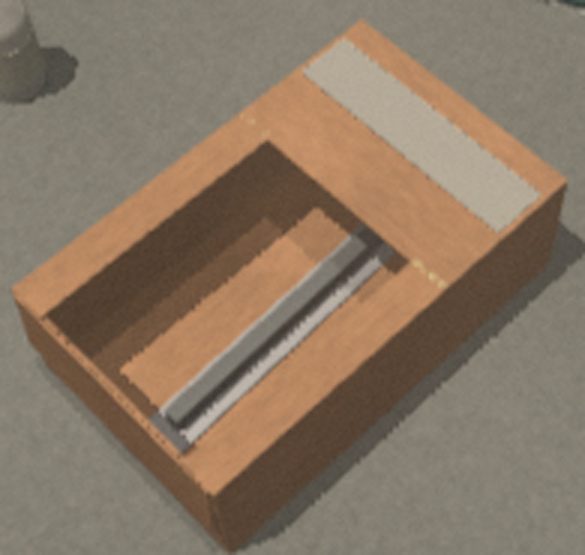

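```bash
python3 - <<'E'
from h import *
from scipy.optimize import least_squares
T=cam('top');S=cam('scene')
t=lambda l:np.array(l)/3+[260,140]; s=lambda l:np.array(l)/3+[205,150]
tc=t([(217,37),(482,133),(317,577),(35,462)]); sc=s([(14,289),(364,20),(567,185),(218,495)])
tl=np.array([(185,115,129),(185,-115,129),(-185,-115,129),(-185,115,129)])/1e3
# scene order: far-right(+x,-y), near-right(-x,-y), near-left, far-left
sl=tl[[1,2,3,0]]
def w(p,L): return np.c_[L[:,:2]@R.from_euler('z',p[2]).as_matrix()[:2,:2].T+p[:2],L[:,2]]
for name,use in (('both',(1,1)),('top',(1,0)),('scene',(0,1))):
    r=least_squares(lambda p:np.r_[use[0]*(proj(T,w(p,tl))-tc).ravel(),use[1]*(proj(S,w(p,sl))-sc).ravel()],[.52,-.065,-.3])
    print(name,r.x,np.degrees(r.x[2]),r.cost)
    if name=='both': p=r.x; print(r.fun.round(1))
c=lambda P:((P[:,:2]-p[:2])@R.from_euler('z',p[2]).as_matrix()[:2,:2]*1e3).round(1)
print('blade top: far L, far R, edge L, edge R',c(back(T,t([(299,143),(340,155),(228,342),(270,356)]),.009)))
print('scene far L? R',c(back(S,s([(150,411),(185,452)]),.009)))
print('panel edge top',c(back(T,t([(105,302),(380,403),(160,318),(330,380)]),.129)))
# ruler from rib-top edges (z=.031)
print('rib top, topcam far mid, near mid',c(back(T,t([(313,163),(258,350)]),.031)))
print('rib scene far mid, near mid',c(back(S,s([(176,415),(362,243)]),.031)))
E
```

```text
both [ 0.52219769 -0.06090462 -0.32206671] -18.453063224574827 9.163419781877792
[-1.7 -0.9 -0.3  0.5 -0.5 -0.4 -1.5 -0.7 -1.2 -0.5 -0.9 -1.   0.5 -2.3
 -1.4 -0.1]
top [ 0.52147916 -0.06328719 -0.32093266] -18.38808685294941 1.34221976879506
scene [ 0.52339518 -0.05820725 -0.32495581] -18.618596690444313 2.6568635435403234
blade top: far L, far R, edge L, edge R [[165.6  23.9]
 [168.6 -13.5]
 [-23.5  16.4]
 [-21.4 -21.3]]
scene far L? R [[153.  -16.5]
 [156.2  30.2]]
panel edge top [[ -51.5  109.8]
 [ -46.3 -114.8]
 [ -47.3   65.5]
 [ -43.9  -73.3]]
rib top, topcam far mid, near mid [[145.7   4.9]
 [-24.5 -10.6]]
rib scene far mid, near mid [[144.8  10.2]
 [-70.3   1.2]]
```

Estimates so far: carton at about (0.522, -0.061) with yaw -18.4°. The ruler is near the carton's centre and yawed about +2.5° relative to it. I'll move above the carton for a closer look.

>>> carry_out --series '[-2.8,-2.7,-0.25,0,0,0,-1,-2.8,-2.7,-0.25,0,0,0,-1,-2.8,-2.7,-0.25,0,0,0,-1,-2.8,-2.7,-0.25,0,0,0,-1,-2.8,-2.7,-0.25,0,0,0,-1,-2.8,-2.7,-0.25,0,0,0,-1,-2.8,-2.7,-0.25,0,0,0,-1,-2.8,-2.7,-0.25,0,0,0,-1]'

```text
t: 0.77
tcp_pos: [0.3755, 0.3443, 0.2724]
orientation: [0.185, 0.983, -0.0, -0.0]
wrist_force: [1.1, 0.1, -0.6]
finger_gap: 0.0881
grasp_force: 0.0
```

>>> carry_out --series '[-2.8,-2.7,-0.25,0,0,0,-1,-2.8,-2.7,-0.25,0,0,0,-1,-2.8,-2.7,-0.25,0,0,0,-1,-2.8,-2.7,-0.25,0,0,0,-1,-2.8,-2.7,-0.25,0,0,0,-1,-2.8,-2.7,-0.25,0,0,0,-1,-2.8,-2.7,-0.25,0,0,0,-1,-2.8,-2.7,-0.25,0,0,0,-1]'

```text
t: 1.43
tcp_pos: [0.5058, 0.0617, 0.2925]
orientation: [0.185, 0.983, 0.0, -0.0]
wrist_force: [0.3, 0.3, 0.7]
finger_gap: 0.0879
grasp_force: 0.0
```

>>> carry_out --series '[-2.8,-2.7,-0.25,0,0,0,-1,-2.8,-2.7,-0.25,0,0,0,-1,-2.8,-2.7,-0.25,0,0,0,-1,-2.8,-2.7,-0.25,0,0,0,-1,0,0,0,0,0,0,-1,0,0,0,0,0,0,-1]'

```text
t: 1.93
tcp_pos: [0.5709, -0.0794, 0.3019]
orientation: [0.187, 0.982, 0.0, -0.001]
wrist_force: [0.2, 0.4, 1.1]
finger_gap: 0.0878
grasp_force: 0.0
```

```bash
python3 - <<'E'
from h import *
s=env.observe(); print(s['t'],s['joint_positions'].round(3),s['tcp_pos'],s['orientation'].round(4))
a=eyes.capture('scene')[:,:,::-1]; b=eyes.capture('wrist')[:,:,::-1]
cv2.imwrite('pics/w2.png',b)
cv2.imwrite('pics/s2.png',cv2.resize(a[60:340,190:440],None,fx=2,fy=2,interpolation=cv2.INTER_CUBIC))
E
```

```text
1.9333 [-0.182  0.052  1.757  0.     1.334 -1.377] [ 0.57087825 -0.07938294  0.30190223] [ 1.866e-01  9.824e-01  1.000e-04 -8.000e-04]
```

View pics/s2.png

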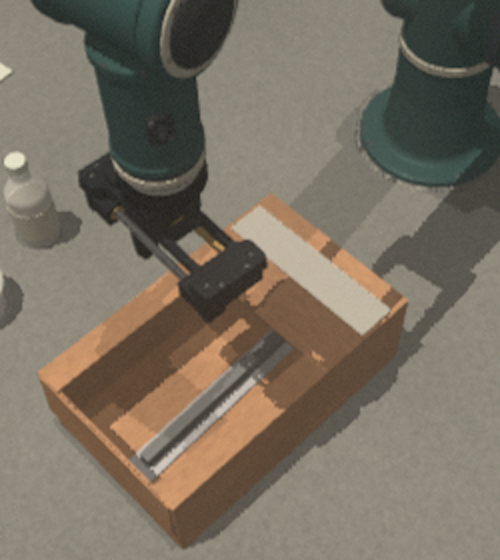

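View pics/w2.png

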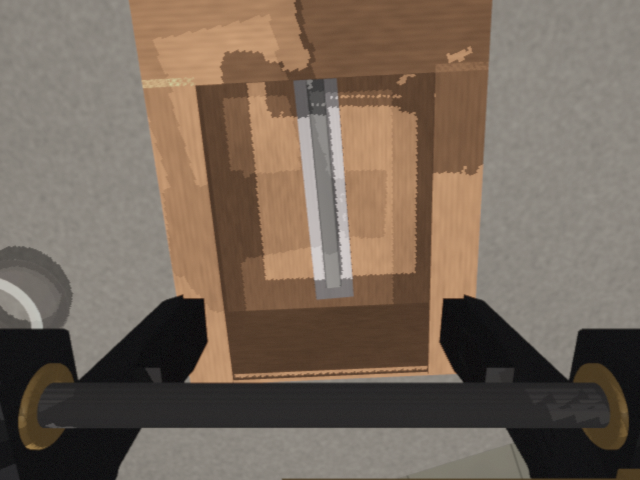

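The scene view shows a wide gripper (blocks and rods across its closing line) above the carton. I need to know whether its wide side fits the 160 mm opening, so I'll overlay its stated dimensions. The wrist view shows the rib from (318,85) to (333,290) and the blade's far end at (317,298)–(352,296).

```bash
python3 - <<'E'
from h import *
s=env.observe(); Q=R.from_quat(s['orientation']).as_matrix(); t=s['tcp_pos']
im=eyes.capture('scene')[:,:,::-1].copy(); C=cam('scene'); k=4; x0,y0=210,120
im=cv2.resize(im[y0:y0+130,x0:x0+130],None,fx=k,fy=k,interpolation=cv2.INTER_CUBIC)
def L(a,b,col):
    p=(proj(C,np.array([a,b])@Q.T+t)-[x0,y0])*k
    cv2.line(im,tuple(map(int,p[0])),tuple(map(int,p[1])),col,1)
def box(hx,hy,z1,z2,col):
    for z in (z1,z2):
        q=[(hx,hy,z),(-hx,hy,z),(-hx,-hy,z),(hx,-hy,z)]
        for i in range(4): L(q[i],q[(i+1)%4],col)
    for q in [(hx,hy),(-hx,hy),(-hx,-hy),(hx,-hy)]: L((*q,z1),(*q,z2),col)
box(.0375,.0935,-.05,-.10,(0,255,0))
box(.009,.044,-.05,.014,(0,0,255))
im2=eyes.capture('wrist')[:,:,::-1].copy(); C=cam('wrist',s); big=im; im=im2;k=1;x0=y0=0
box(.0375,.0935,-.05,-.07,(0,255,0)); box(.009,.044,-.05,.014,(0,0,255))
w=np.hstack([cv2.resize(big,(400,400)),cv2.resize(im2[180:],(400,188))[:188] if 0 else cv2.copyMakeBorder(cv2.resize(im2,(400,300)),0,100,0,0,0)])
cv2.imwrite('pics/ov.png',w)
E
```

```text
(no output)
```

View pics/ov.png

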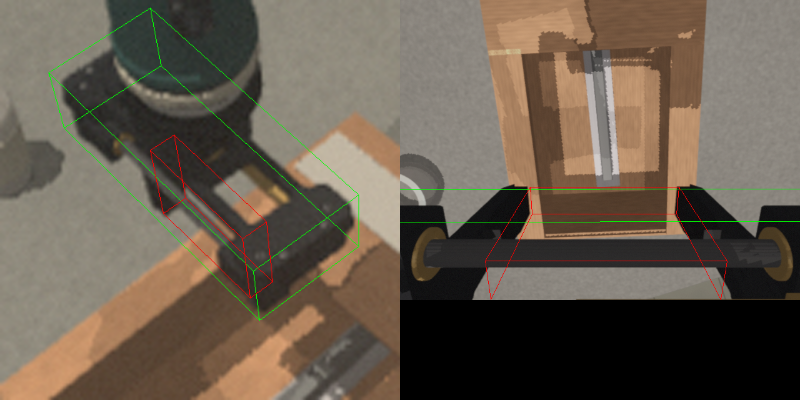

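The overlay fits: red matches the fingertips and green encloses the 187 mm width. The end blocks with rods may move with the fingers, so I'll half-close the gripper and check numerically whether the width shrinks.

>>> carry_out --series '[0,0,0,0,0,0,0.2,0,0,0,0,0,0,0.2,0,0,0,0,0,0,0.2,0,0,0,0,0,0,0.2,0,0,0,0,0,0,0.2,0,0,0,0,0,0,0.2]'

```text
t: 2.63
tcp_pos: [0.5708, -0.0775, 0.3028]
orientation: [0.185, 0.983, -0.0, 0.0]
wrist_force: [-0.1, -0.2, -0.8]
finger_gap: 0.0505
grasp_force: 0.0
```

```bash
python3 - <<'E'
from h import *
s=env.observe(); print(s['t'],s['finger_gap'])
a=cv2.imread('pics/w2.png');b=eyes.capture('wrist')[:,:,::-1].copy();cv2.imwrite('pics/w3.png',b)
for n,i in(('open',a),('half',b)):
    for r in (330,405,440,460):
        d=(i[r].max(1)<60).astype(int); e=np.flatnonzero(np.diff(np.r_[0,d,0])); print(n,r,[tuple(x) for x in e.reshape(-1,2) if x[1]-x[0]>8])
sc=eyes.capture('scene')[:,:,::-1].copy();cv2.imwrite('pics/s3.png',sc)
C=cam('scene');Q=R.from_quat(s['orientation']).as_matrix()
f=lambda y,z:proj(C,(Q@[0,y,z])+s['tcp_pos'])[0].round()
print([(y,f(y,-.06)) for y in(-.093,-.067,-.04,.04,.067,.093)])
im=np.hstack([cv2.resize(sc[110:260,200:350],(400,400),interpolation=cv2.INTER_CUBIC),cv2.copyMakeBorder(cv2.resize(b,(400,300)),0,100,0,0,0)])
cv2.imwrite('pics/c3.png',im)
E
```

```text
2.6333 0.05045962494711375
open 330 [(np.int64(0), np.int64(67)), (np.int64(132), np.int64(206)), (np.int64(441), np.int64(515)), (np.int64(580), np.int64(640))]
open 405 [(np.int64(0), np.int64(20)), (np.int64(38), np.int64(609)), (np.int64(627), np.int64(640))]
open 440 [(np.int64(0), np.int64(22)), (np.int64(56), np.int64(134)), (np.int64(513), np.int64(591)), (np.int64(625), np.int64(640))]
open 460 [(np.int64(0), np.int64(122)), (np.int64(525), np.int64(640))]
half 330 [(np.int64(41), np.int64(161)), (np.int64(194), np.int64(257)), (np.int64(390), np.int64(453)), (np.int64(486), np.int64(607))]
half 405 [(np.int64(0), np.int64(132)), (np.int64(145), np.int64(502)), (np.int64(515), np.int64(640))]
half 440 [(np.int64(0), np.int64(133)), (np.int64(156), np.int64(204)), (np.int64(444), np.int64(491)), (np.int64(514), np.int64(640))]
half 460 [(np.int64(0), np.int64(196)), (np.int64(451), np.int64(640))]
[(-0.093, array([246., 148.])), (-0.067, array([254., 156.])), (-0.04, array([263., 164.])), (0.04, array([291., 190.])), (0.067, array([300., 199.])), (0.093, array([310., 209.]))]
```

View pics/c3.png

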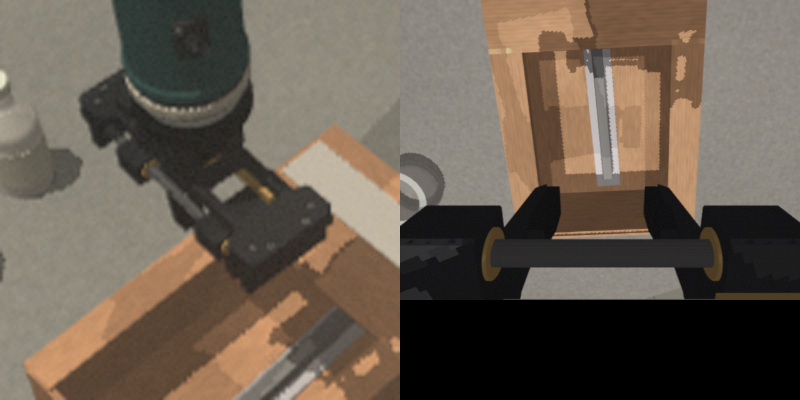

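The end blocks don't move; only the carriages do. So the 187 mm body can't enter the 160 mm opening squarely with the fingers across the rib. It would have to go in rolled, one end under a lip, and that depends on the body's true shape. I'll bring the gripper close to the scene camera to measure it.

>>> carry_out --series '[-1.27,2.53,-2.5,0,0,0,-1,-1.27,2.53,-2.5,0,0,0,-1,-1.27,2.53,-2.5,0,0,0,-1,-1.27,2.53,-2.5,0,0,0,-1,-1.27,2.53,-2.5,0,0,0,-1,-1.27,2.53,-2.5,0,0,0,-1,-1.27,2.53,-2.5,0,0,0,-1,-1.27,2.53,-2.5,0,0,0,-1]'

```text
t: 3.4
tcp_pos: [0.7397, 0.0749, 0.5039]
orientation: [0.185, 0.983, 0.0, 0.0]
wrist_force: [0.6, 1.3, 0.3]
finger_gap: 0.088
grasp_force: 0.0
```

>>> carry_out --series '[0,0,0,0,0,-6.6,-1,0,0,0,0,0,-6.6,-1,0,0,0,0,0,-6.6,-1,0,0,0,0,0,-6.6,-1,0,0,0,0,0,-6.6,-1,0,0,0,0,0,-6.6,-1,0,0,0,0,0,-6.6,-1,0,0,0,0,0,-6.6,-1]'

```text
t: 4.07
tcp_pos: [0.7391, 0.0739, 0.5024]
orientation: [-0.274, 0.962, 0.0, -0.0]
wrist_force: [-0.9, 0.1, -0.0]
finger_gap: 0.088
grasp_force: 0.0
```

>>> carry_out --series '[0,0,0,0,-7,0,0,0,0,0,0,-7,0,0,0,0,0,0,-7,0,0,0,0,0,0,-7,0,0,0,0,0,0,-7,0,0,0,0,0,0,0,0,0,0,0,0,0,0,0,0]'

```text
t: 4.65
tcp_pos: [0.7371, 0.0729, 0.5003]
orientation: [-0.258, 0.919, 0.082, 0.287]
wrist_force: [1.2, 0.4, 0.1]
finger_gap: 0.0444
grasp_force: 0.0
```

```bash
python3 - <<'E'
from h import *
s=env.observe(); Q=R.from_quat(s['orientation']).as_matrix(); t=s['tcp_pos']
print(s['t'],s['joint_positions'].round(2),t,Q.round(2),s['finger_gap'])
im=eyes.capture('scene')[:,:,::-1].copy(); cv2.imwrite('pics/s4.png',im)
C=cam('scene'); pr=lambda p:proj(C,np.array(p)@Q.T+t)
box=[(x,y,z) for x in(-.0375,.0375) for y in(-.0935,.0935) for z in(.014,-.05,-.1,-.16)]
P=pr(box); lo=P.min(0)-15; hi=P.max(0)+15; print(lo,hi)
lo=np.maximum(lo,0).astype(int);hi=np.minimum(hi,[640,480]).astype(int)
c=im[lo[1]:hi[1],lo[0]:hi[0]]; k=min(800/c.shape[1],600/c.shape[0]); c=cv2.resize(c,None,fx=k,fy=k,interpolation=cv2.INTER_CUBIC)
c=cv2.convertScaleAbs(c,alpha=1.8,beta=25)
# ruler ticks on plane x=-.0375
for z in np.arange(-.16,.02,.01):
    for y in np.arange(-.1,.101,.01):
        q=(pr([(-.0375,y,z)])[0]-lo)*k; m=abs(y)<1e-6 or abs(z+.05)<1e-6 or abs(z+.1)<1e-6
        cv2.circle(c,tuple(map(int,q)),2 if m else 1,(0,0,255) if m else (0,255,0),-1)
cv2.imwrite('pics/g4.png',c)
E
```

```text
4.65 [-0.08  0.02  1.53  0.39  1.11 -2.29] [0.73712659 0.07293503 0.50034752] [[-0.7  -0.52  0.48]
 [-0.43  0.85  0.3 ]
 [-0.57  0.   -0.82]] 0.04444376075769993
[191.23395732  94.34628777] [392.94013247 287.04062841]
```

View pics/g4.png

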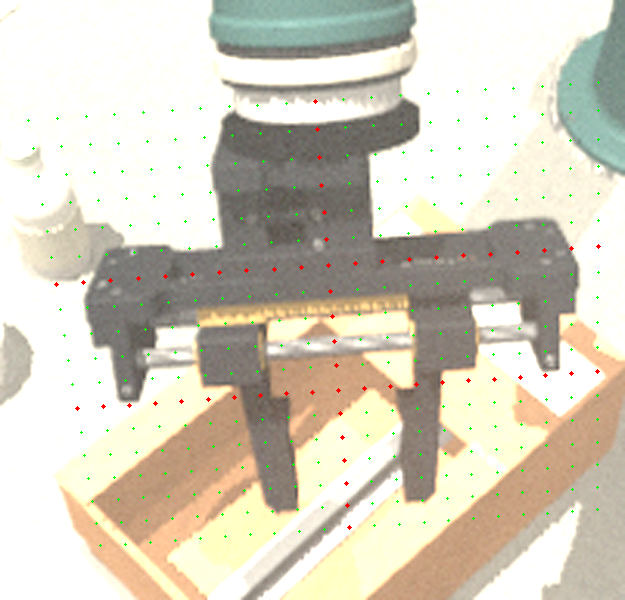

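The picture shows the true gripper shape in its own plane. There is a crossbar with end legs (outer ±90 mm, from 50 to 112 mm behind the TCP, leg tips at (130,400) and (548,365)), then a neck of ±30–37 mm and the wrist at ±40 mm. Next I'll search for a rolled pose that fits between the lips.

```bash
cat > fit.py <<'E'
import numpy as np
# tool section in (a,h) mm above TCP; fingers at gap g
def pts(g,W=91):
    P=[]
    def rect(a0,a1,h0,h1):
        n=lambda u,v:np.linspace(u,v,max(2,int(abs(v-u)/3)+1))
        P.extend([(a,h) for a in n(a0,a1) for h in (h0,h1)]);P.extend([(a,h) for h in n(h0,h1) for a in (a0,a1)])
    for s in(-1,1):
        rect(s*(W-16),s*(W-5),50,75) ; rect(s*(W-25),s*W,75,112)   # end legs
        rect(s*g/2,s*(g/2+17),-14,60); rect(s*g/2,s*(g/2+25),45,72)
    rect(-W,W,78,112); rect(-35,35,112,160); rect(-41,41,140,330)
    return np.array(P,float)
rects=[(-130,-80,125,129),(80,130,125,129),(-130,-110,-10,129),(110,130,-10,129),(-130,130,-20,5)]
def clear(P,y,z,r):
    c,s=np.cos(r),np.sin(r); Y=y+P[:,0]*c-P[:,1]*s; Z=z+P[:,0]*s+P[:,1]*c
    m=1e9
    for a,b,u,v in rects:
        dx=np.maximum(a-Y,Y-b);dz=np.maximum(u-Z,Z-v)
        d=np.where((dx>0)&(dz>0),np.hypot(dx,dz),np.maximum(dx,dz)); m=min(m,d.min())
    return m
E
python3 - <<'E'
from fit import *
for W in (89,91,93.5):
  P=pts(30,W)
  for zt in (20,25,28,32,36,40,45,50,60):
    best=max((clear(P,y,zt,np.radians(r)),y,r) for y in range(-20,70,2) for r in range(0,61,2))
    print(W,zt,np.round(best,1))
E
```

```text
89 20 [-0.7 -6.   2. ]
89 25 [ 0.7  6.  10. ]
89 28 [ 1.7 10.  14. ]
89 32 [ 3.8 14.  18. ]
89 36 [ 5.1 22.  24. ]
89 40 [ 5.2 30.  32. ]
89 45 [ 6.2 34.  34. ]
89 50 [10.2 38.  36. ]
89 60 [16.9 60.  42. ]
91 20 [-0.7 -8.   2. ]
91 25 [ 0.7  4.  10. ]
91 28 [ 1.7  8.  14. ]
91 32 [ 2.9 18.  20. ]
91 36 [ 3.3 22.  24. ]
91 40 [ 3.9 32.  34. ]
91 45 [ 5.9 34.  34. ]
91 50 [ 9.6 40.  36. ]
91 60 [17.5 58.  40. ]
93.5 20 [-0.8 16.   0. ]
93.5 25 [ 0.5  2.  10. ]
93.5 28 [ 0.1  8.  14. ]
93.5 32 [ 1.7 18.  20. ]
93.5 36 [ 1.4 30.  32. ]
93.5 40 [ 2.5 38.  36. ]
93.5 45 [ 5.8 68.  44. ]
93.5 50 [10. 66. 42.]
93.5 60 [18.8 56.  40. ]
```

A rolled entry is feasible: roll about 22°, TCP z about 35 mm, with the grip about 20–26 mm off the carton's centre line. First I'll slide the ruler sideways using the open fingers, with the tool turned 90° so it fits the opening. For that I need a sharper ruler and carton pose from the saved wrist image.

```bash
python3 - <<'E'
from h import *
from scipy.optimize import least_squares
s={'tcp_pos':np.array([.57087825,-.07938294,.30190223]),'orientation':np.array([.1866,.9824,.0001,-.0008])}
Wc=cam('wrist',s);T=cam('top');S=cam('scene')
t=lambda l:np.array(l)/3+[260,140]; sc_=lambda l:np.array(l)/3+[205,150]
tc=t([(217,37),(482,133),(317,577),(35,462)]); sc=sc_([(14,289),(364,20),(567,185),(218,495)])
tl=np.array([(185,115,129),(185,-115,129),(-185,-115,129),(-185,115,129)])/1e3; sl=tl[[1,2,3,0]]
# wrist opening corners: image left = carton -y? tape(bottle side, -y) is on the left
wu=np.array([(197,85),(434,72)]); wl=np.array([(-45,-80,129),(-45,80,129)])/1e3
wu2=np.array([(233,378),(428,371)]); wl2=np.array([(180,-80,129),(180,80,129)])/1e3
wu=np.r_[wu,wu2]; wl=np.r_[wl,wl2]
def w(p,L): return np.c_[L[:,:2]@R.from_euler('z',p[2]).as_matrix()[:2,:2].T+p[:2],L[:,2]]
r=least_squares(lambda p:(proj(Wc,w(p,wl))-wu).ravel(),[.52,-.062,-.32]); print('wrist',r.x,r.fun.round(1))
pw=r.x
r=least_squares(lambda p:np.r_[(proj(T,w(p,tl))-tc).ravel(),(proj(S,w(p,sl))-sc).ravel(),(proj(Wc,w(p,wl))-wu).ravel()/2],[.52,-.062,-.32]); print('all',r.x,np.degrees(r.x[2]))
for p in (pw,r.x):
    c=lambda P:((P[:,:2]-p[:2])@R.from_euler('z',p[2]).as_matrix()[:2,:2]*1e3).round(1)
    print('rib far, near',c(back(Wc,[(333,288),(317.5,90)],.031)).tolist(),'blade end',c(back(Wc,[(316.5,299),(352,296)],.009)).tolist(),'blade near',c(back(Wc,[(294,80),(338,79)],.009)).tolist())
E
```

```text
wrist [ 0.52184622 -0.06375764 -0.32707724] [-1.2  1.1  1.4  1.6 -0.3 -1.2  0.  -2.6]
all [ 0.52192863 -0.06257143 -0.32492804] -18.61700560804493
rib far, near [[147.1, 6.0], [-43.0, 0.3]] blade end [[168.4, -12.2], [166.7, 26.1]] blade near [[-53.8, -21.2], [-52.7, 19.6]]
rib far, near [[147.4, 4.6], [-42.7, -0.8]] blade end [[168.6, -13.7], [167.1, 24.6]] blade near [[-53.5, -22.3], [-52.3, 18.6]]
```

```bash
cat >> h.py <<'E'
CY=np.radians(-18.7); CP=np.array([.5218,-.0635]); RC=R.from_euler('z',CY)
def cw(x,y,z): # carton mm -> world m
    return np.r_[RC.as_matrix()[:2,:2]@[x/1e3,y/1e3]+CP,z/1e3]
def wc(p): return np.r_[RC.as_matrix()[:2,:2].T@(p[:2]-CP),p[2]]*1e3
def tool(yawdeg,roll=0,pitch=0): # yaw = tool x direction from carton x; roll/pitch about carton x/y (ext)
    z=R.from_euler('z',yawdeg,degrees=True)*R.from_euler('x',180,degrees=True)
    return RC*R.from_euler('x',roll,degrees=True)*R.from_euler('y',pitch,degrees=True)*z
def plan(p,Rt,s=None):
    s=s or env.observe(); Q=R.from_quat(s['orientation'])
    print('t',round(s['t'],2),'carton pos',wc(s['tcp_pos']).round(1),'j',s['joint_positions'].round(2))
    print('turn first (deg, tool):',np.degrees((Q.inv()*Rt).as_rotvec()).round(1),'then shift cm:',(Rt.inv().apply(p-s['tcp_pos'])*100).round(2))
    print('shift with present axes cm:',(Q.inv().apply(p-s['tcp_pos'])*100).round(2))
E
python3 - <<'E'
from h import *
plan(cw(57,-32,220),tool(90))
print(tool(90).as_matrix().round(2))
E
```

```text
t 4.7 carton pos [161.6 199.3 503. ] j [-0.08  0.03  1.53  0.39  1.11 -2.29]
turn first (deg, tool): [ 42.3  15.3 134.7] then shift cm: [-23.13 -10.46  28.3 ]
shift with present axes cm: [36.25 -6.79  9.24]
[[ 0.32  0.95  0.  ]
 [ 0.95 -0.32 -0.  ]
 [-0.    0.   -1.  ]]
```

>>> carry_out --series '[0,0,0,2.01,0.73,6.41,-1,0,0,0,2.01,0.73,6.41,-1,0,0,0,2.01,0.73,6.41,-1,0,0,0,2.01,0.73,6.41,-1,0,0,0,2.01,0.73,6.41,-1,0,0,0,2.01,0.73,6.41,-1,0,0,0,2.01,0.73,6.41,-1,0,0,0,2.01,0.73,6.41,-1]'

```text
t: 5.37
tcp_pos: [0.7411, 0.0753, 0.506]
orientation: [0.203, 0.954, 0.06, 0.213]
wrist_force: [0.7, 0.6, -0.4]
finger_gap: 0.0882
grasp_force: 0.0
```

>>> carry_out --series '[0,0,0,2.01,0.73,6.41,-1,0,0,0,2.01,0.73,6.41,-1,0,0,0,2.01,0.73,6.41,-1,0,0,0,2.01,0.73,6.41,-1,0,0,0,2.01,0.73,6.41,-1,0,0,0,2.01,0.73,6.41,-1,0,0,0,2.01,0.73,6.41,-1,0,0,0,2.01,0.73,6.41,-1]'

```text
t: 6.03
tcp_pos: [0.7412, 0.0755, 0.5053]
orientation: [0.618, 0.781, 0.027, 0.09]
wrist_force: [0.2, -0.5, 0.6]
finger_gap: 0.0883
grasp_force: 0.0
```

>>> carry_out --series '[0,0,0,2.01,0.73,6.41,-1,0,0,0,2.01,0.73,6.41,-1,0,0,0,2.01,0.73,6.41,-1,0,0,0,2.01,0.73,6.41,-1,0,0,0,2.01,0.73,6.41,-1,0,0,0,0,0,0,-1]'

```text
t: 6.53
tcp_pos: [0.7418, 0.0742, 0.5033]
orientation: [0.813, 0.583, 0.001, 0.001]
wrist_force: [0.1, 0.1, 0.0]
finger_gap: 0.0881
grasp_force: 0.0
```

```bash
python3 - <<'E'
from h import *
plan(cw(57,-32,220),tool(90))
E
```

```text
t 6.53 carton pos [164.3 201.  503.3] j [ 0.07  0.37  1.02 -0.    1.75  0.39]
turn first (deg, tool): [ 0.2 -0.1 -0. ] then shift cm: [-23.3  -10.73  28.33]
shift with present axes cm: [-23.34 -10.81  28.26]
```

>>> carry_out --series '[-2.33,-1.07,2.83,0,0,0,-1,-2.33,-1.07,2.83,0,0,0,-1,-2.33,-1.07,2.83,0,0,0,-1,-2.33,-1.07,2.83,0,0,0,-1,-2.33,-1.07,2.83,0,0,0,-1,-2.33,-1.07,2.83,0,0,0,-1,-2.33,-1.07,2.83,0,0,0,-1,-2.33,-1.07,2.83,0,0,0,-1]'

```text
t: 7.2
tcp_pos: [0.6005, -0.0759, 0.2764]
orientation: [0.81, 0.586, 0.002, 0.002]
wrist_force: [0.2, -0.1, 0.6]
finger_gap: 0.0878
grasp_force: 0.0
```

>>> carry_out --series '[-2.33,-1.07,2.83,0,0,0,-1,-2.33,-1.07,2.83,0,0,0,-1,0,0,0,0,0,0,-1,0,0,0,0,0,0,-1]'

```text
t: 7.53
tcp_pos: [0.5642, -0.113, 0.218]
orientation: [0.811, 0.585, 0.0, -0.0]
wrist_force: [0.6, 0.1, 1.3]
finger_gap: 0.0882
grasp_force: 0.0
```

```bash
python3 - <<'E'
from h import *
p=[]
for i in range(4):
    s=env.observe(); p.append(wc(s['tcp_pos'])); b=eyes.capture('wrist')
print(np.array(p).round(1))
plan(cw(57,-32,29),tool(90)); 
cv2.imwrite('pics/w5.png',b[:,:,::-1])
C=cam('wrist',s); print(proj(C,[cw(-45,-80,129),cw(-45,80,129),cw(180,80,125),cw(180,-80,125)]).round())
print('ruler now: rib far/near', proj(C,[cw(147,5,31),cw(-43,0,31)]).round())
E
```

```text
[[ 56.  -33.3 218. ]
 [ 57.8 -32.4 220.2]
 [ 58.7 -31.9 221.4]
 [ 59.  -31.7 221.9]]
t 7.73 carton pos [ 58.9 -31.6 221.9] j [-0.24  0.1   1.85  0.    1.18  0.08]
turn first (deg, tool): [ 0.4 -0.1  0.3] then shift cm: [-0.04 -0.19 19.29]
shift with present axes cm: [-0.09 -0.34 19.29]
[[143. 330.]
 [105.  26.]
 [573.  31.]
 [526. 328.]]
ruler now: rib far/near [[440. 164.]
 [185. 170.]]
```

>>> carry_out --series '[0,-0.1,3.4,0,0,0,-1,0,-0.1,3.4,0,0,0,-1,0,0,3.4,0,0,0,-1,0,0,3.4,0,0,0,-1,0,0,0,0,0,0,-1]'

```text
t: 8.15
tcp_pos: [0.5597, -0.1101, 0.0776]
orientation: [0.811, 0.585, -0.001, -0.003]
wrist_force: [-1.2, 1.4, -0.3]
finger_gap: 0.0881
grasp_force: 0.0
```

>>> carry_out --series '[0,0,1,0,0,0,-1,0,0,1,0,0,0,-1,0,0,1,0,0,0,-1,0,0,1,0,0,0,-1,0,0,1,0,0,0,-1,0,0,0.5,0,0,0,-1,0,0,0,0,0,0,-1,0,0,0,0,0,0,-1]'

```text
t: 8.82
tcp_pos: [0.5628, -0.1117, 0.0276]
orientation: [0.812, 0.584, 0.001, 0.0]
wrist_force: [0.2, -0.3, -0.3]
finger_gap: 0.0884
grasp_force: 0.0
```

```bash
python3 - <<'E'
from h import *
for i in range(2):
    s=env.observe(); print(wc(s['tcp_pos']).round(1),s['wrist_force'].round(1)); b=eyes.capture('wrist')
E
```

```text
[ 54.3 -32.5  27.6] [ 0.2 -0.3 -0.3]
[ 54.8 -32.5  28.1] [ 0.  -0.2 -0.3]
```

>>> carry_out --series '[0.6,0,0,0,0,0,-1,0.6,0,0,0,0,0,-1,0.5,0,0,0,0,0,-1,0.5,0,0,0,0,0,-1,0.5,0,0,0,0,0,-1,0.5,0,0,0,0,0,-1,0.5,0,0,0,0,0,-1,0,0,0,0,0,0,-1]'

```text
t: 9.58
tcp_pos: [0.5753, -0.0755, 0.0281]
orientation: [0.812, 0.584, 0.002, 0.0]
wrist_force: [1.1, 0.7, 0.4]
finger_gap: 0.0881
grasp_force: 0.0
```

>>> carry_out --series '[-1.0,0,0,0,0,0,-1,-1.0,0,0,0,0,0,-1,-0.5,0,0,0,0,0,-1,0,0,-3,0,0,0,-1,0,0,-3,0,0,0,-1,0,0,-4,0,0,0,-1,0,0,-4,0,0,0,-1,0,0,-4,0,0,0,-1]'

```text
t: 10.25
tcp_pos: [0.5653, -0.1014, 0.2091]
orientation: [0.812, 0.584, 0.001, -0.0]
wrist_force: [1.4, -0.5, -0.3]
finger_gap: 0.088
grasp_force: 0.0
```

```bash
python3 - <<'E'
from h import *
eyes.capture('wrist');eyes.capture('wrist')
plan(cw(45,20,215),tool(0))
plan(cw(45,20,215),tool(0,22))
print((tool(0,22).as_matrix()[:,1]).round(2),(tool(0,0,-20).apply([0,0,1])).round(2))
s=env.observe();b=eyes.capture('wrist');cv2.imwrite('pics/w6.png',b[:,:,::-1]);C=cam('wrist',s)
# rib grey edges: scan columns in image for ruler by brightness profile
print(proj(C,[cw(x,y,31) for x in(0,50,100,140) for y in(3,22)]).round())
for x in (0,50,100,140):
    uv=proj(C,[cw(x,y,9) for y in range(-20,61,2)]).round().astype(int); g=b.mean(2); sat=b.max(2).astype(int)-b.min(2)
    print(x,[(int(g[v,u]),int(sat[v,u])) if 0<=u<640 and 0<=v<480 else None for u,v in uv])
E
```

```text
t 10.35 carton pos [ 59.  -21.2 216.7] j [-0.22  0.1   1.86  0.    1.16  0.1 ]
turn first (deg, tool): [ 0.6 -1.  90.1] then shift cm: [-1.4  -4.12  0.17]
shift with present axes cm: [ 4.13 -1.4   0.16]
t 10.35 carton pos [ 59.  -21.2 216.7] j [-0.22  0.1   1.86  0.    1.16  0.1 ]
turn first (deg, tool): [17.8 16.3 89.1] then shift cm: [-1.4  -3.76  1.7 ]
shift with present axes cm: [ 4.13 -1.4   0.16]
[-0.3  -0.88 -0.37] [ 0.32 -0.11 -0.94]
[[240. 182.]
 [238. 156.]
 [308. 182.]
 [307. 156.]
 [375. 182.]
 [376. 156.]
 [429. 182.]
 [431. 156.]]
0 [(147, 78), (147, 78), (117, 68), (84, 49), (85, 51), (89, 51), (106, 61), (107, 61), (107, 61), (129, 71), (167, 83), (164, 79), (212, 8), (209, 7), (210, 7), (209, 7), (205, 8), (140, 6), (151, 6), (93, 3), (96, 3), (95, 4), (94, 4), (94, 3), (92, 4), (76, 3), (139, 6), (151, 7), (185, 7), (208, 7), (207, 7), (206, 7), (138, 58), (174, 83), (174, 83), (172, 83), (163, 81), (171, 82), (168, 82), (174, 83), (170, 82)]
50 [(85, 50), (82, 48), (83, 49), (81, 49), (79, 48), (82, 48), (82, 49), (80, 48), (84, 50), (83, 50), (104, 61), (110, 63),
[... 461 characters left out ...]
224, 8), (224, 7), (225, 8), (214, 8), (160, 7), (164, 7), (165, 7), (164, 7), (164, 7), (164, 6), (164, 7), (148, 6), (90, 3), (144, 5), (224, 8), (224, 7), (225, 7), (223, 8), (218, 12), (164, 81), (168, 82), (165, 81), (168, 82), (165, 82), (171, 82), (164, 81)]
140 [(146, 77), (143, 75), (147, 76), (147, 76), (154, 78), (153, 79), (170, 83), (171, 83), (174, 83), (172, 82), (171, 82), (169, 82), (165, 82), (170, 81), (204, 33), (225, 7), (226, 6), (227, 5), (227, 4), (157, 6), (165, 8), (168, 7), (168, 8), (167, 8), (167, 8), (167, 7), (166, 8), (118, 5), (92, 4), (223, 5), (226, 6), (226, 6), (225, 7), (224, 7), (214, 9), (166, 82), (169, 83), (172, 82), (166, 81), (169, 83), (167, 81)]
```

```bash
cat > fit2.py <<'E'
import numpy as np
import fit
def pts(g,W=91):
    P=[]
    def rect(a0,a1,h0,h1):
        n=lambda u,v:np.linspace(u,v,max(2,int(abs(v-u)/2)+1))
        P.extend([(a,h) for a in n(a0,a1) for h in (h0,h1)]);P.extend([(a,h) for h in n(h0,h1) for a in (a0,a1)])
    for s in(-1,1):
        rect(s*(W-16),s*(W-5),50,75); rect(s*(W-25),s*W,75,112)
        rect(s*g/2,s*(g/2+12),-14,25); rect(s*g/2,s*(g/2+17),25,60); rect(s*g/2,s*(g/2+25),45,72)
    rect(-W,W,78,112); rect(-35,35,112,160); rect(-41,41,140,330)
    return np.array(P,float)
base=list(fit.rects)
def setruler(y=None): fit.rects[:]=base+([] if y is None else [(y-8,y+8,5,31),(y-20,y+20,5,9)])
clear=fit.clear
E
python3 - <<'E'
from fit2 import *
setruler(24)
for g in (30,36,42):
  P=pts(g)
  for zt in (30,32,34,36,38):
    b=max((clear(P,y,zt,np.radians(r)),y,r) for y in np.arange(0,45,1.) for r in range(6,40,2)); print(g,zt,np.round(b,1))
print('path')
P=pts(36); 
for r in (18,20,22,24,26,28):
  print(r,[(zt,*np.round(max((clear(P,y,zt,np.radians(r)),y) for y in np.arange(-10,90,1.)),1)) for zt in (34,37,40,45,50,60,70,80,95,110,130,150)])
E
```

```text
30 30 [ 1.2 18.  20. ]
30 32 [ 2.7 19.  20. ]
30 34 [ 3.3 20.  22. ]
30 36 [ 3. 20. 22.]
30 38 [ 3. 17. 20.]
36 30 [ 1.6 15.  18. ]
36 32 [ 3.2 17.  20. ]
36 34 [ 3.4 18.  20. ]
36 36 [ 3.2 22.  24. ]
36 38 [ 3. 17. 20.]
42 30 [ 1.5 15.  18. ]
42 32 [ 2.9 15.  18. ]
42 34 [ 3.8 15.  18. ]
42 36 [ 3.2 22.  24. ]
42 38 [ 3. 17. 20.]
path
18 [(34, np.float64(3.0), np.float64(16.0)), (37, np.float64(1.6), np.float64(16.0)), (40, np.float64(-0.5), np.float64(18.0)), (45, np.float64(-1.8), np.float64(78.0)), (50, np.float64(-1.2), np.float64(76.0)), (60, np.float64(1.7), np.float64(54.0)), (70, np.float64(8.7), np.float64(44.0)), (80, np.float64(11.5), np.float64(44.0)), (95, np.float64(13.8), np.float64(40.0)), (110, np.float64(17.4), np.float64(35.0)), (130, np.float64(23.0), np.float64(24.0)), (150, np.float64(42.0), np.float64(8.0))]
20 [(34, np.float64(3.4), np.float64(18.0)), (37, np.float64(3.2), np.float64(17.0)), (40, np.float64(1.4), np.float64(18.0)), (45, np.float64(-1.7), np.float64(78.0)), (50, np.float64(-1.5), np.float64(78.0)), (60, np.float64(3.6), np.float64(54.0)), (70,
[... 1564 characters left out ...]
64(8.0), np.float64(54.0)), (95, np.float64(10.2), np.float64(50.0)), (110, np.float64(10.7), np.float64(42.0)), (130, np.float64(15.0), np.float64(32.0)), (150, np.float64(29.3), np.float64(27.0))]
28 [(34, np.float64(-0.5), np.float64(24.0)), (37, np.float64(1.1), np.float64(24.0)), (40, np.float64(1.1), np.float64(24.0)), (45, np.float64(1.1), np.float64(24.0)), (50, np.float64(1.1), np.float64(24.0)), (60, np.float64(6.6), np.float64(58.0)), (70, np.float64(5.1), np.float64(58.0)), (80, np.float64(6.4), np.float64(57.0)), (95, np.float64(8.8), np.float64(52.0)), (110, np.float64(8.8), np.float64(44.0)), (130, np.float64(14.2), np.float64(33.0)), (150, np.float64(27.4), np.float64(31.0))]
```

```bash
cat > wp.py <<'E'
from fit2 import *
import heapq
ys=np.arange(-10,81,2.);zs=np.arange(30,151,2.);rs=np.arange(0,47,2.)
def grid(P): return np.array([[[clear(P,y,z,np.radians(r)) for r in rs] for z in zs] for y in ys])
def widest(G,start_mask,goal_mask):
    best=np.full(G.shape,-1e9);prev={};h=[]
    for i in zip(*np.nonzero(start_mask)): best[i]=G[i];heapq.heappush(h,(-G[i],i))
    while h:
        c,i=heapq.heappop(h);c=-c
        if c<best[i]: continue
        if goal_mask[i]:
            path=[i]
            while i in prev: i=prev[i];path.append(i)
            return c,path[::-1]
        for d in [(a,b,e) for a in(-1,0,1) for b in(-1,0,1) for e in(-1,0,1)]:
            j=tuple(np.add(i,d))
            if min(j)<0 or any(j[k]>=G.shape[k] for k in range(3)): continue
            n=min(c,G[j])
            if n>best[j]: best[j]=n;prev[j]=i;heapq.heappush(h,(-n,j))
    return None
show=lambda path:[(int(ys[a]),int(zs[b]),int(rs[c])) for a,b,c in path]
E
cat > run.py <<'E'
from wp import *
import sys
W=float(sys.argv[1]);g=float(sys.argv[2])
P=pts(g,W)
Y,Z,Rr=np.meshgrid(ys,zs,rs,indexing='ij')
for ry in map(float,sys.argv[3:]):
    setruler(ry);G=grid(P)
    # goal: TCP z 32-36, rib roughly between pads
    ax=Y+8*np.sin(np.radians(Rr))
    goal=(Z<=36)&(abs(ax-ry)<g/2-8)
    for zl in (34,36,38):
        r=widest(G,(Z==150)&(Rr==0)&(abs(Y)<6),(Z<=zl)&(abs(ax-ry)<g/2-8)); print(W,g,ry,zl,round(r[0],2),show(r[1])[::3][-14:],show(r[1])[-1],flush=True)
E
(for a in "91 36 24 32" "93.5 36 18 24 32" "93.5 26 24 32"; do python3 run.py $a & done; wait)
```

```text
93.5 26.0 24.0 34 -0.97 [(42, 84, 14), (40, 78, 12), (44, 72, 14), (50, 66, 18), (56, 62, 22), (54, 58, 28), (50, 62, 30), (44, 64, 34), (38, 64, 36), (32, 60, 32), (26, 54, 28), (22, 48, 24), (16, 42, 20), (16, 36, 18)] (18, 32, 18)
93.5 36.0 18.0 34 -1.42 [(40, 86, 14), (46, 82, 18), (52, 78, 22), (58, 76, 26), (60, 72, 32), (54, 66, 30), (48, 62, 32), (42, 66, 34), (36, 64, 36), (30, 60, 32), (26, 54, 28), (20, 48, 24), (16, 42, 20), (12, 36, 16)] (10, 34, 14)
91.0 36.0 24.0 34 0.93 [(40, 86, 14), (46, 82, 20), (52, 80, 24), (58, 76, 26), (60, 72, 32), (54, 66, 30), (48, 66, 32), (42, 66, 36), (36, 66, 38), (32, 60, 32), (26, 54, 30), (22, 48, 26), (18, 42, 22), (14, 36, 18)] (14, 34, 16)
93.5 26.0 24.0 36 -0.97 [(42, 84, 14), (40, 78, 12), (44, 72, 14), (50, 66, 18), (56, 62, 22), (54, 58, 28), (50, 62, 30), (44, 64, 34), (38, 64, 36), (32, 60, 32), (26, 54, 28), (22, 48, 24), (16, 42, 20), (16, 36, 18)] (18, 32, 18)
93.5 36.0 18.0 36 -1.42 [(40, 86, 14), (46, 82, 18), (52, 78, 22), (58, 76, 26), (60, 72, 32), (54, 66, 30), (48, 62, 32), (42, 66, 34), (36, 64, 36), (30, 60, 32), 
[... 3101 characters left out ...]
)
93.5 36.0 32.0 34 0.86 [(34, 90, 10), (40, 86, 14), (46, 82, 18), (52, 78, 22), (58, 76, 26), (60, 72, 32), (54, 66, 30), (48, 64, 32), (42, 66, 34), (36, 62, 34), (32, 56, 30), (30, 50, 28), (30, 44, 30), (30, 38, 32)] (26, 34, 28)
93.5 36.0 32.0 36 1.03 [(34, 90, 10), (40, 86, 14), (46, 82, 18), (52, 78, 22), (58, 76, 26), (60, 72, 32), (54, 66, 30), (48, 64, 32), (42, 66, 34), (36, 62, 34), (32, 56, 30), (30, 50, 28), (30, 44, 30), (30, 38, 32)] (28, 36, 30)
93.5 36.0 32.0 38 1.23 [(34, 90, 10), (40, 86, 14), (46, 82, 18), (52, 78, 22), (58, 76, 26), (60, 72, 32), (54, 66, 30), (48, 64, 32), (42, 66, 34), (36, 62, 34), (32, 56, 30), (30, 50, 28), (30, 44, 30), (30, 38, 32)] (30, 38, 32)
```

The clearance depends on how tall the end blocks are, so I'll read their brightness profile from the saved picture.

```bash
python3 - <<'E'
from h import *
im=cv2.imread('pics/s4.png').astype(float).mean(2).astype(np.float32)
Q=np.array(R.from_quat([-.258,.919,.082,.287]).as_matrix()); t=np.array([.73712659,.07293503,.50034752])
C=cam('scene')
hs=np.arange(40,134,3)
print('h  ',hs.tolist())
for a in (-88,-85,-80,-72,-60,60,72,80,85,88):
    uv=proj(C,np.array([(-.0375,a/1e3,-h/1e3) for h in hs])@Q.T+t).astype(np.float32)
    print(a,cv2.remap(im,uv[None,:,0],uv[None,:,1],cv2.INTER_LINEAR)[0].astype(int).tolist())
print('horizontal a from -100 to -70 at h=80,90,95 ; +70..100')
for h in (60,80,88,95):
    for A in (np.arange(-104,-68,2),np.arange(70,106,2)):
        uv=proj(C,np.array([(-.0375,a/1e3,-h/1e3) for a in A])@Q.T+t).astype(np.float32)
        print(h,A[0],cv2.remap(im,uv[None,:,0],uv[None,:,1],cv2.INTER_LINEAR)[0].astype(int).tolist())
e=C[3]; v=(e-t)@Q; print('view dir in tool',v/np.linalg.norm(v),np.linalg.norm(v))
E
```

```text
h   [40, 43, 46, 49, 52, 55, 58, 61, 64, 67, 70, 73, 76, 79, 82, 85, 88, 91, 94, 97, 100, 103, 106, 109, 112, 115, 118, 121, 124, 127, 130, 133]
-88 [156, 139, 140, 142, 143, 143, 141, 143, 140, 141, 143, 136, 59, 52, 51, 53, 54, 52, 56, 55, 90, 116, 83, 90, 90, 94, 93, 92, 94, 91, 118, 124]
-85 [156, 150, 137, 139, 140, 112, 120, 128, 111, 118, 113, 112, 55, 50, 52, 48, 52, 49, 56, 54, 64, 59, 76, 82, 82, 84, 85, 85, 134, 134, 134, 139]
-80 [158, 155, 153, 144, 87, 67, 79, 50, 50, 51, 50, 51, 53, 52, 52, 51, 50, 52, 55, 64, 53, 55, 53, 56, 66, 84, 84, 84, 135, 138, 135, 136]
-72 [158, 160, 157, 155, 152, 141, 140, 131, 72, 76, 80, 66, 39, 37, 42, 53, 52, 51, 56, 52, 53, 55, 55, 62, 71, 135, 136, 133, 137, 136, 135, 137]
-60 [84, 153, 157, 157, 157, 156, 157, 147, 123, 85, 132, 120, 136, 139, 59, 58, 47, 47, 49, 54, 51, 53, 56, 54, 64, 138, 136, 134, 139, 138, 134, 136]
60 [155, 154, 154, 155, 154, 150, 176, 186, 163, 88, 108, 145, 184, 183, 82, 86, 64, 57, 58, 60, 51, 51, 55, 59, 96, 123, 122, 120, 121, 135, 139, 141]
72 [98, 97, 151, 185, 186, 186, 187, 185, 159, 83, 109, 73, 46, 4
[... 661 characters left out ...]
, 66, 134, 138]
60 70 [185, 185, 157, 61, 57, 58, 56, 56, 158, 183, 156, 107, 99, 99, 101, 139, 152, 152]
80 -104 [141, 137, 139, 143, 142, 142, 140, 74, 54, 48, 51, 53, 52, 50, 41, 39, 43, 38]
80 70 [85, 48, 46, 47, 57, 58, 59, 56, 58, 56, 56, 118, 137, 137, 137, 135, 137, 136]
88 -104 [140, 139, 139, 139, 141, 142, 116, 58, 54, 51, 51, 51, 50, 51, 51, 52, 52, 51]
88 70 [59, 56, 56, 57, 57, 57, 56, 56, 58, 54, 54, 78, 134, 137, 137, 134, 134, 134]
95 -104 [138, 142, 142, 140, 138, 139, 135, 68, 54, 53, 55, 58, 66, 65, 57, 54, 54, 53]
95 70 [59, 61, 60, 58, 60, 70, 63, 59, 61, 60, 59, 100, 138, 135, 136, 138, 139, 138]
view dir in tool [-0.90082376  0.0177781  -0.43382081] 0.5993142758427014
```

```bash
python3 - <<'E'
s=open('fit2.py').read()
a=s.index("    for s in(-1,1):"); b=s.index("    return np.array(P,float)")
s=s[:a]+'''    for s in(-1,1):
        rect(s*(W-17),s*(W-6),45,68); rect(s*(W-25),s*W,68,92)
        rect(s*g/2,s*(g/2+12),-14,25); rect(s*g/2,s*(g/2+17),25,60); rect(s*g/2,s*(g/2+25),45,72)
    rect(-W,W,73,92); rect(-38,38,92,140); rect(-43,43,130,330)
'''+s[b:]
open('fit2.py','w').write(s)
E
sed -i 's/\[::3\]\[-14:\]/[::2][-22:]/; s/(34,36,38)/(28,32,36)/' run.py
(for a in "93.5 36 0 16 24 32" "93.5 44 0 16 24"; do python3 run.py $a & done; wait)
```

```text
Traceback (most recent call last):
  File "run.py", line 12, in <module>
    r=widest(G,(Z==150)&(Rr==0)&(abs(Y)<6),(Z<=zl)&(abs(ax-ry)<g/2-8)); print(W,g,ry,zl,round(r[0],2),show(r[1])[::2][-22:],show(r[1])[-1],flush=True)
                                                                                              ~^^^
TypeError: 'NoneType' object is not subscriptable
Traceback (most recent call last):
  File "run.py", line 12, in <module>
    r=widest(G,(Z==150)&(Rr==0)&(abs(Y)<6),(Z<=zl)&(abs(ax-ry)<g/2-8)); print(W,g,ry,zl,round(r[0],2),show(r[1])[::2][-22:],show(r[1])[-1],flush=True)
                                                                                              ~^^^
TypeError: 'NoneType' object is not subscriptable
```

```bash
sed -i 's/zs=np.arange(30,151,2.)/zs=np.arange(24,151,2.)/' wp.py; sed -i 's/range(0,47/range(0,51/' wp.py
(for a in "93.5 36 0 12" "93.5 36 24 32" "93.5 44 0 16" "93.5 44 24 8"; do python3 run.py $a & done; wait) | grep -v '28 -'
```

```text
93.5 44.0 0.0 28 1.02 [(30, 90, 8), (34, 88, 10), (38, 86, 14), (42, 82, 16), (46, 80, 20), (50, 76, 22), (46, 72, 24), (42, 68, 24), (38, 64, 24), (34, 66, 24), (30, 66, 26), (26, 66, 26), (22, 66, 28), (18, 62, 24), (14, 58, 22), (10, 54, 18), (6, 50, 14), (4, 46, 12), (6, 42, 14), (2, 38, 12), (0, 34, 10), (-2, 30, 8)] (-2, 28, 8)
93.5 36.0 0.0 28 1.02 [(34, 92, 10), (38, 88, 12), (42, 86, 16), (46, 82, 18), (50, 80, 22), (50, 76, 26), (46, 72, 26), (42, 68, 24), (38, 64, 26), (34, 64, 28), (30, 66, 26), (26, 68, 30), (22, 64, 26), (18, 62, 24), (14, 58, 22), (10, 54, 18), (6, 50, 14), (2, 46, 12), (4, 42, 14), (2, 38, 12), (0, 34, 10), (-2, 30, 8)] (-2, 28, 8)
93.5 44.0 24.0 28 0.17 [(28, 94, 6), (30, 90, 8), (34, 88, 10), (38, 86, 14), (42, 82, 16), (46, 80, 20), (50, 76, 22), (46, 72, 24), (42, 68, 24), (38, 64, 24), (34, 64, 24), (30, 64, 24), (26, 62, 26), (22, 58, 26), (22, 54, 28), (22, 50, 30), (22, 46, 30), (20, 42, 28), (20, 38, 26), (16, 36, 22), (12, 32, 20), (10, 28, 16)] (10, 28, 16)
93.5 44.0 0.0 32 1.02 [(28, 94, 6), (30, 90, 8), (34, 88, 10), (38, 86, 14), (42, 82
[... 5677 characters left out ...]
28)] (24, 36, 28)
93.5 44.0 16.0 36 3.08 [(22, 102, 2), (26, 98, 4), (28, 94, 6), (30, 90, 8), (34, 88, 10), (38, 86, 14), (42, 82, 16), (46, 80, 20), (50, 76, 22), (46, 72, 24), (42, 68, 24), (38, 66, 24), (34, 66, 24), (30, 64, 24), (26, 64, 26), (22, 62, 26), (18, 58, 24), (18, 54, 26), (18, 50, 26), (16, 46, 24), (16, 42, 24), (14, 38, 20)] (14, 36, 20)
93.5 36.0 12.0 36 1.73 [(28, 98, 4), (30, 94, 6), (34, 92, 10), (38, 88, 12), (42, 86, 16), (46, 82, 18), (50, 80, 22), (50, 76, 26), (46, 72, 26), (42, 68, 24), (38, 66, 24), (34, 66, 26), (30, 66, 26), (26, 68, 30), (22, 64, 26), (20, 60, 24), (18, 56, 24), (14, 52, 22), (10, 48, 18), (6, 44, 14), (8, 40, 16), (10, 36, 18)] (10, 36, 18)
```

With the refined model there is about 4 mm clearance, with the ruler where it is now (rib at y ≈ 24). I'll turn the tool 88.5° to match the ruler.

>>> carry_out --series '[0,0,0,0,0,6.81,0,0,0,0,0,0,6.81,0,0,0,0,0,0,6.81,0,0,0,0,0,0,6.81,0,0,0,0,0,0,6.81,0,0,0,0,0,0,6.81,0,0,0,0,0,0,6.81,0,0,0,0,0,0,6.81,0]'

```text
t: 11.07
tcp_pos: [0.5647, -0.1009, 0.2053]
orientation: [0.99, 0.145, -0.0, -0.001]
wrist_force: [0.0, -0.4, 0.5]
finger_gap: 0.0443
grasp_force: 0.0
```

>>> carry_out --series '[0,0,0,0,0,6.81,0.1,0,0,0,0,0,6.81,0.1,0,0,0,0,0,6.81,0.1,0,0,0,0,0,6.81,0.1,0,0,0,0,0,6.81,0.1,0,0,0,0,0,0,0.1,0,0,0,0,0,0,0.1]'

```text
t: 11.65
tcp_pos: [0.5651, -0.1008, 0.206]
orientation: [0.989, -0.147, -0.0, -0.001]
wrist_force: [0.7, -0.2, 0.0]
finger_gap: 0.0394
grasp_force: 0.0
```

```bash
cat >> h.py <<'E'
def avg(n=6):
    a=[];q=[]
    for i in range(n):
        s=env.observe(); a.append(s['tcp_pos']);q.append(s['orientation']); 
        if i<n-1: eyes.capture('wrist')
    a=np.array(a); print('readings std mm',(a.std(0)*1e3).round(1),'gap',round(s['finger_gap'],4),'F',s['wrist_force'].round(1),'t',round(s['t'],2),'j',s['joint_positions'].round(2))
    return dict(s,tcp_pos=a.mean(0),orientation=R.from_quat(q).mean().as_quat())
def rows(s,wps,yaw=1.6,grip=0):
    # wps: (x,y,z,roll,pitch,nrows) carton mm/deg -> tool-frame rows per segment
    p=s['tcp_pos'];Q=R.from_quat(s['orientation'])
    print('now',wc(p).round(1),(RC.inv()*Q*tool(yaw).inv()*RC).as_rotvec(True).round(1) if 0 else ((RC.inv()*Q)*(RC.inv()*tool(yaw)).inv()).as_rotvec(True).round(1))
    for x,y,z,r,pt,n in wps:
        Rt=tool(yaw,r,pt);pt_=cw(x,y,z);rv=(Q.inv()*Rt).as_rotvec(True)/n
        for i in range(n):
            tgt=p+(pt_-p)*(i+1)/n; 
            if i==0: p0=p
            prev=p0+(pt_-p0)*i/n; nxt=p0+(pt_-p0)*(i+1)/n
            sh=Q.inv().apply(nxt-prev)*100
            print([*(sh.round(2)+0).tolist(),*(rv.round(2)+0).tolist()])
            Q=Q*R.from_rotvec(rv,degrees=True)
        p=pt_;print('--',(x,y,z,r,pt))
E
python3 - <<'E'
from h import *
from fit2 import *
W=[(20,150,0),(40,112,20),(48,80,22),(46,72,24.5),(38,65.5,25),(28,64,26),(22,57,27),(20,46,28),(20,40,27),(18,36,24)]
setruler(24);P=pts(44,93.5)
for a,b in zip(W,W[1:]):
    print(b,np.round([clear(P,*(np.array(a)+(np.array(b)-a)*f)[:2],np.radians(a[2]+(b[2]-a[2])*f)) for f in (.25,.5,.75,1)],1))
s=avg(); rows(s,[(45,20,150,0,0,4),(45,40,112,20,0,5)])
E
```

```text
(40, 112, 20) [19.9 14.2 10.4  8. ]
(48, 80, 22) [8.9 9.6 6.9 7. ]
(46, 72, 24.5) [5.8 5.  6.  8.5]
(38, 65.5, 25) [ 9.3 10.2  9.2  8. ]
(28, 64, 26) [8.5 9.1 9.1 9.5]
(22, 57, 27) [8.9 8.3 7.8 6.9]
(20, 46, 28) [5.4 3.6 3.  3.9]
(20, 40, 27) [3.5 3.6 4.1 4.6]
(18, 36, 24) [4.9 5.  5.1 4.4]
readings std mm [0.4 0.1 0.5] gap 0.0396 F [ 0.1 -0.9  0.2] t 11.9 j [-0.22  0.11  1.87  0.    1.16  1.65]
now [ 53.5 -21.2 206.9] [ 0.1 -0.   0.2]
[-0.18, -1.03, 1.42, -0.03, -0.01, 0.04]
[-0.18, -1.03, 1.42, -0.03, -0.01, 0.04]
[-0.18, -1.03, 1.42, -0.03, -0.01, 0.04]
[-0.18, -1.03, 1.42, -0.03, -0.01, 0.04]
-- (45, 20, 150, 0, 0)
[0.01, -0.4, 0.76, 4.0, 0.11, 0.0]
[0.01, -0.35, 0.79, 4.0, 0.11, 0.0]
[0.01, -0.29, 0.81, 4.0, 0.11, 0.0]
[0.01, -0.23, 0.83, 4.0, 0.11, 0.0]
[0.0, -0.17, 0.84, 4.0, 0.11, 0.0]
-- (45, 40, 112, 20, 0)
```

>>> carry_out --series '[-0.18,-1.03,1.42,0,0,0,0.1,-0.18,-1.03,1.42,0,0,0,0.1,-0.18,-1.03,1.42,0,0,0,0.1,-0.18,-1.03,1.42,0,0,0,0.1,0,0,0,0,0,0,0.1]'

```text
t: 12.32
tcp_pos: [0.5696, -0.0573, 0.148]
orientation: [0.989, -0.147, -0.001, -0.001]
wrist_force: [-1.0, -0.4, -0.8]
finger_gap: 0.0395
grasp_force: 0.0
```

>>> carry_out --series '[0,-0.4,0.76,4,0,0,0.1,0,-0.35,0.79,4,0,0,0.1,0,-0.29,0.81,4,0,0,0.1,0,-0.23,0.83,4,0,0,0.1,0,-0.17,0.84,4,0,0,0.1,0,0,0,0,0,0,0.1,0,0,0,0,0,0,0.1]'

```text
t: 12.9
tcp_pos: [0.5773, -0.041, 0.113]
orientation: [0.974, -0.146, 0.027, -0.172]
wrist_force: [-0.6, -0.7, -0.4]
finger_gap: 0.0395
grasp_force: 0.0
```

```bash
python3 - <<'E'
from h import *
s=avg(5); rows(s,[(45,48,80,22,0,4),(45,46,72,24.5,0,1),(45,38,65.5,25,0,2),(45,28,64,26,0,2),(45,22,57,27,0,2),(45,20,46,28,0,3),(45,20,40,27,0,2),(45,18,36,24,0,2)])
cv2.imwrite('pics/s7.png',eyes.capture('scene')[:,:,::-1])
E
```

```text
readings std mm [0.5 0.5 0.5] gap 0.04 F [ 0.6  1.  -0.1] t 13.1 j [-0.31  0.21  1.99  0.42  0.99  1.32]
now [ 45.9  40.  114. ] [20.   0.4  0.1]
[-0.02, 0.1, 0.87, 0.49, 0.11, 0.01]
[-0.02, 0.11, 0.87, 0.49, 0.11, 0.01]
[-0.02, 0.12, 0.86, 0.49, 0.11, 0.01]
[-0.03, 0.12, 0.86, 0.49, 0.11, 0.01]
-- (45, 48, 80, 22, 0)
[-0.01, 0.48, 0.67, 2.5, 0.07, 0.0]
-- (45, 46, 72, 24.5, 0)
[-0.01, 0.5, 0.13, 0.25, 0.01, 0.0]
[-0.01, 0.5, 0.13, 0.25, 0.01, 0.0]
-- (45, 38, 65.5, 25, 0)
[-0.01, 0.48, -0.14, 0.5, 0.01, 0.0]
[-0.01, 0.48, -0.15, 0.5, 0.01, 0.0]
-- (45, 28, 64, 26, 0)
[-0.01, 0.42, 0.18, 0.5, 0.01, 0.0]
[-0.01, 0.42, 0.18, 0.5, 0.01, 0.0]
-- (45, 22, 57, 27, 0)
[-0.01, 0.23, 0.3, 0.33, 0.01, 0.0]
[-0.01, 0.23, 0.3, 0.33, 0.01, 0.0]
[-0.01, 0.23, 0.29, 0.33, 0.01, 0.0]
-- (45, 20, 46, 28, 0)
[0.0, 0.14, 0.26, -0.5, -0.01, 0.0]
[0.0, 0.14, 0.27, -0.5, -0.01, 0.0]
-- (45, 20, 40, 27, 0)
[-0.01, 0.18, 0.13, -1.5, -0.04, 0.0]
[0.0, 0.18, 0.14, -1.5, -0.04, 0.0]
-- (45, 18, 36, 24, 0)
```

>>> carry_out --series '[-0.02,0.1,0.87,0.5,0.1,0,0.1,-0.02,0.11,0.87,0.5,0.1,0,0.1,-0.02,0.12,0.86,0.5,0.1,0,0.1,-0.03,0.12,0.86,0.5,0.1,0,0.1,-0.01,0.48,0.67,2.5,0,0,0.1,0,0,0,0,0,0,0.1]'

```text
t: 13.65
tcp_pos: [0.5763, -0.0334, 0.0678]
orientation: [0.966, -0.146, 0.034, -0.211]
wrist_force: [-1.3, -0.1, 0.2]
finger_gap: 0.0395
grasp_force: 0.0
```

>>> carry_out --series '[-0.01,0.5,0.13,0.25,0,0,0.1,-0.01,0.5,0.13,0.25,0,0,0.1,-0.01,0.48,-0.14,0.5,0,0,0.1,-0.01,0.48,-0.15,0.5,0,0,0.1,0,0,0,0,0,0,0.1]'

```text
t: 14.07
tcp_pos: [0.5731, -0.0519, 0.0632]
orientation: [0.963, -0.145, 0.038, -0.223]
wrist_force: [0.5, -0.2, -0.4]
finger_gap: 0.0395
grasp_force: 0.0
```

```bash
python3 - <<'E'
from h import *
s=avg(3); rows(s,[(45,22,57,27,0,2),(45,20,46,28,0,3),(45,20,40,27,0,2),(45,18,36,24,0,2)])
E
```

```text
readings std mm [0.1 0.2 0.1] gap 0.0396 F [0.2 0.1 0.7] t 14.17 j [-0.39  0.29  2.03  0.58  0.94  1.11]
now [44.9 27.8 63.3] [26.1  0.2 -0. ]
[-0.01, 0.4, 0.16, 0.43, 0.09, -0.03]
[-0.01, 0.4, 0.15, 0.43, 0.09, -0.03]
-- (45, 22, 57, 27, 0)
[-0.01, 0.23, 0.3, 0.33, 0.01, 0.0]
[-0.01, 0.23, 0.3, 0.33, 0.01, 0.0]
[-0.01, 0.23, 0.29, 0.33, 0.01, 0.0]
-- (45, 20, 46, 28, 0)
[0.0, 0.14, 0.26, -0.5, -0.01, 0.0]
[0.0, 0.14, 0.27, -0.5, -0.01, 0.0]
-- (45, 20, 40, 27, 0)
[-0.01, 0.18, 0.13, -1.5, -0.04, 0.0]
[0.0, 0.18, 0.14, -1.5, -0.04, 0.0]
-- (45, 18, 36, 24, 0)
```

No contact so far, and the commands track well. Continuing down.

>>> carry_out --series '[0,0.4,0.16,0.45,0.05,0,0.1,0,0.4,0.16,0.45,0.05,0,0.1,0,0.23,0.3,0.33,0,0,0.1,0,0.23,0.3,0.33,0,0,0.1,0,0.23,0.29,0.33,0,0,0.1,0,0,0,0,0,0,0.1]'

```text
t: 14.67
tcp_pos: [0.5702, -0.0581, 0.0444]
orientation: [0.959, -0.144, 0.04, -0.239]
wrist_force: [-0.0, 0.3, 1.0]
finger_gap: 0.0397
grasp_force: 0.0
```

>>> carry_out --series '[0,0.14,0.26,-0.5,0,0,0.1,0,0.14,0.27,-0.5,0,0,0.1,0,0.18,0.13,-1.5,0,0,0.1,0,0.18,0.14,-1.5,0,0,0.1,0,0,0,0,0,0,0.1]'

```text
t: 15.08
tcp_pos: [0.5707, -0.0596, 0.0357]
orientation: [0.967, -0.145, 0.036, -0.204]
wrist_force: [-0.5, 0.8, 0.2]
finger_gap: 0.0394
grasp_force: 0.0
```

```bash
python3 - <<'E'
from h import *
s=avg(3); rows(s,[(45,18,35,24,0,1)])
b=eyes.capture('wrist');cv2.imwrite('pics/w8.png',b[:,:,::-1])
C=cam('wrist',s); print('rib top far end at',proj(C,[cw(147,y,31) for y in(19,27,35)]).round().tolist())
E
```

```text
readings std mm [0.  0.  0.1] gap 0.0397 F [-0.   0.7 -0.2] t 15.18 j [-0.38  0.32  2.04  0.55  0.89  1.11]
now [45.1 19.3 35.8] [24.   0.   0.1]
[-0.01, 0.15, 0.02, -0.01, 0.05, 0.06]
-- (45, 18, 35, 24, 0)
rib top far end at [[337.0, 11.0], [311.0, 13.0], [287.0, 14.0]]
```

>>> carry_out --series '[0,0.1,0.15,-1.5,0,0,0.1,0,0,0,0,0,0,0.4,0,0,0,0,0,0,0.5,0,0,0,0,0,0,0.6,0,0,0,0,0,0,0.6]'

```text
t: 15.65
tcp_pos: [0.571, -0.0596, 0.035]
orientation: [0.969, -0.146, 0.035, -0.194]
wrist_force: [-0.4, 4.7, 4.3]
finger_gap: 0.0178
grasp_force: 18.6
```

>>> carry_out --series '[0,0,0,0,0,0,1,0,0,0,0,0,0,1,0,0,0,0,0,0,1,0,0,0,0,0,0,1]'

```text
t: 15.98
tcp_pos: [0.571, -0.0596, 0.0349]
orientation: [0.97, -0.146, 0.035, -0.194]
wrist_force: [0.2, 4.3, 5.2]
finger_gap: 0.0175
grasp_force: 27.7
```

```bash
python3 - <<'E'
from h import *
s=avg(2); rows(s,[]); print(s['grasp_force'],s['wrist_torque'].round(2))
b=eyes.capture('wrist');cv2.imwrite('pics/w9.png',b[:,:,::-1])
E
```

```text
readings std mm [0. 0. 0.] gap 0.0179 F [-0.7  4.   4.7] t 16.03 j [-0.37  0.32  2.04  0.53  0.87  1.14]
now [45.4 19.5 34.9] [22.7  0.  -0. ]
27.675530165433884 [0.84 0.08 0.03]
```

It's gripped (gap 17.8 mm, 28 N). I'll check the reversed exit path and then lift gently.

```bash
python3 - <<'E'
from h import *
from fit2 import *
W=[(19.5,35,22.7),(20,40,26),(20,46,28),(22,57,27),(28,64,26),(38,65.5,25),(46,72,24.5),(48,80,22),(44,96,18),(20,100,4),(10,102,0)]
setruler(None);P=pts(17,93.5)
for a,b in zip(W,W[1:]):
    print(b,np.round([clear(P,*(np.array(a)+(np.array(b)-a)*f)[:2],np.radians(a[2]+(b[2]-a[2])*f)) for f in (.25,.5,.75,1)],1))
s=env.observe(); rows(s,[(45,20,40,26,0,2),(45,20,46,28,0,2),(45,22,57,27,0,3),(45,28,64,26,0,2),(45,38,65.5,25,0,2),(45,46,72,24.5,0,2),(45,48,80,22,0,2),(45,44,96,18,0,3)])
E
```

```text
(20, 40, 26) [3.3 3.5 3.7 3.8]
(20, 46, 28) [3.6 3.3 3.2 3.9]
(22, 57, 27) [3.  3.6 5.4 6.9]
(28, 64, 26) [7.8 8.3 8.9 9.5]
(38, 65.5, 25) [9.1 9.3 9.5 9.6]
(46, 72, 24.5) [11.  10.2  9.3  8.5]
(48, 80, 22) [6.  5.  5.8 7. ]
(44, 96, 18) [ 8.9 10.9 12.6 14.2]
(20, 100, 4) [14.8 16.5 13.8 13.7]
(10, 102, 0) [14.2 15.2 16.5 18. ]
now [45.4 19.4 35. ] [22.7  0.  -0. ]
[-0.02, -0.12, -0.22, 1.66, 0.05, -0.01]
[-0.02, -0.13, -0.22, 1.66, 0.05, -0.01]
-- (45, 20, 40, 26, 0)
[0.0, -0.13, -0.27, 1.0, 0.03, 0.0]
[0.0, -0.14, -0.27, 1.0, 0.03, 0.0]
-- (45, 20, 46, 28, 0)
[0.01, -0.23, -0.29, -0.33, -0.01, 0.0]
[0.01, -0.23, -0.29, -0.33, -0.01, 0.0]
[0.01, -0.23, -0.3, -0.33, -0.01, 0.0]
-- (45, 22, 57, 27, 0)
[0.01, -0.43, -0.18, -0.5, -0.01, 0.0]
[0.01, -0.42, -0.18, -0.5, -0.01, 0.0]
-- (45, 28, 64, 26, 0)
[0.01, -0.48, 0.15, -0.5, -0.01, 0.0]
[0.01, -0.48, 0.15, -0.5, -0.01, 0.0]
-- (45, 38, 65.5, 25, 0)
[0.01, -0.5, -0.13, -0.25, -0.01, 0.0]
[0.01, -0.5, -0.13, -0.25, -0.01, 0.0]
-- (45, 46, 72, 24.5, 0)
[0.01, -0.26, -0.32, -1.25, -0.03, 0.0]
[0.01, -0.25, -0.33, -1.25, -0.03, 0.0]
-- (45, 48, 80, 22, 0)
[0.0, -0.08, -0.54, -1.33, -0.04, 0.0]
[0.0, -0.06, -0.55, -1.33, -0.04, 0.0]
[0.0, -0.05, -0.55, -1.33, -0.04, 0.0]
-- (45, 44, 96, 18, 0)
```

>>> carry_out --series '[0,-0.12,-0.22,1.6,0,0,1,0,-0.13,-0.22,1.6,0,0,1,0,-0.13,-0.27,1,0,0,1,0,-0.14,-0.27,1,0,0,1,0,0,0,0,0,0,1]'

```text
t: 16.5
tcp_pos: [0.5703, -0.0606, 0.0448]
orientation: [0.96, -0.145, 0.041, -0.236]
wrist_force: [-0.1, -0.2, -2.2]
finger_gap: 0.0174
grasp_force: 27.3
```

>>> carry_out --series '[0,-0.23,-0.29,-0.33,0,0,1,0,-0.23,-0.29,-0.33,0,0,1,0,-0.23,-0.3,-0.33,0,0,1,0,-0.43,-0.18,-0.5,0,0,1,0,-0.42,-0.18,-0.5,0,0,1,0,0,0,0,0,0,1]'

```text
t: 17.0
tcp_pos: [0.5737, -0.0513, 0.0644]
orientation: [0.964, -0.144, 0.039, -0.219]
wrist_force: [-0.5, 0.8, -3.1]
finger_gap: 0.0178
grasp_force: 27.3
```

```bash
python3 - <<'E'
from h import *
s=avg(2); rows(s,[(45,38,65.5,25,0,2),(45,46,72,24.5,0,2),(45,48,80,22,0,2),(45,44,96,18,0,3)]); print(s['grasp_force'],s['wrist_torque'].round(2))
cv2.imwrite('pics/s9.png',eyes.capture('scene')[:,:,::-1]); cv2.imwrite('pics/w10.png',eyes.capture('wrist')[:,:,::-1])
E
```

```text
readings std mm [0.1 0.1 0.2] gap 0.0174 F [ 1.   0.4 -2. ] t 17.05 j [-0.38  0.29  2.03  0.57  0.94  1.12]
now [45.1 28.  64.1] [25.7  0.   0.1]
[0.01, -0.48, 0.16, -0.36, 0.0, 0.05]
[0.01, -0.48, 0.15, -0.36, 0.0, 0.05]
-- (45, 38, 65.5, 25, 0)
[0.01, -0.5, -0.13, -0.25, -0.01, 0.0]
[0.01, -0.5, -0.13, -0.25, -0.01, 0.0]
-- (45, 46, 72, 24.5, 0)
[0.01, -0.26, -0.32, -1.25, -0.03, 0.0]
[0.01, -0.25, -0.33, -1.25, -0.03, 0.0]
-- (45, 48, 80, 22, 0)
[0.0, -0.08, -0.54, -1.33, -0.04, 0.0]
[0.0, -0.06, -0.55, -1.33, -0.04, 0.0]
[0.0, -0.05, -0.55, -1.33, -0.04, 0.0]
-- (45, 44, 96, 18, 0)
27.311482541263103 [-0.32  0.15 -0.03]
```

Holding about 2 N of weight with no collision. Continuing up.

>>> carry_out --series '[0,-0.48,0.15,-0.4,0,0,1,0,-0.48,0.15,-0.3,0,0,1,0,-0.5,-0.13,-0.25,0,0,1,0,-0.5,-0.13,-0.25,0,0,1,0,-0.26,-0.32,-1.25,0,0,1,0,-0.25,-0.33,-1.25,0,0,1,0,0,0,0,0,0,1]'

```text
t: 17.73
tcp_pos: [0.5796, -0.0322, 0.0805]
orientation: [0.971, -0.145, 0.035, -0.188]
wrist_force: [1.0, -0.8, -1.8]
finger_gap: 0.0173
grasp_force: 27.4
```

>>> carry_out --series '[0,-0.08,-0.54,-1.33,0,0,1,0,-0.06,-0.55,-1.33,0,0,1,0,-0.05,-0.55,-1.33,0,0,1,0,0,0,0,0,0,1]'

```text
t: 18.07
tcp_pos: [0.5782, -0.0365, 0.0964]
orientation: [0.977, -0.146, 0.03, -0.154]
wrist_force: [0.8, 0.5, -2.4]
finger_gap: 0.0175
grasp_force: 27.5
```

```bash
python3 - <<'E'
from h import *
s=avg(2); rows(s,[(45,20,100,4,0,5),(45,8,102,0,0,2)]); print(s['grasp_force'],s['wrist_torque'].round(2))
a=eyes.capture('scene')[:,:,::-1]; b=eyes.capture('wrist')[:,:,::-1]
cv2.imwrite('pics/v10.png',np.hstack([cv2.resize(a[100:350,180:430],(400,400),interpolation=cv2.INTER_CUBIC),cv2.copyMakeBorder(cv2.resize(b,(400,300)),0,100,0,0,0)]))
E
```

```text
readings std mm [0.2 0.  0.3] gap 0.0173 F [-0.5  1.1 -1.5] t 18.12 j [-0.28  0.22  2.01  0.39  0.94  1.35]
now [44.6 43.6 96.1] [18.1 -0.2  0. ]
[0.0, 0.43, -0.22, -2.81, -0.12, 0.01]
[0.0, 0.44, -0.2, -2.81, -0.12, 0.01]
[0.0, 0.44, -0.18, -2.81, -0.12, 0.01]
[0.0, 0.45, -0.16, -2.81, -0.12, 0.01]
[0.0, 0.46, -0.13, -2.81, -0.12, 0.01]
-- (45, 20, 100, 4, 0)
[-0.02, 0.59, -0.14, -2.0, -0.06, 0.0]
[-0.02, 0.6, -0.12, -2.0, -0.06, 0.0]
-- (45, 8, 102, 0, 0)
27.50415723770857 [-0.26  0.18  0.04]
```

View pics/v10.png

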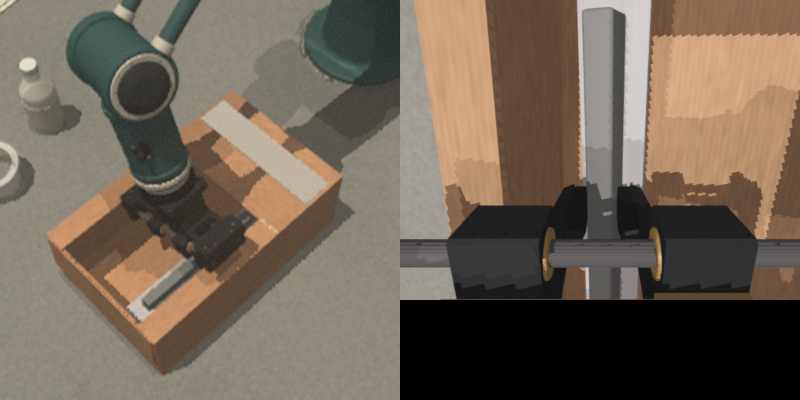

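The picture shows the rib squarely between the fingers (right half, rib end near (603,10)), with the gripper almost out of the opening. Next I'll unroll, then tip the far end up.

>>> carry_out --series '[0,0.43,-0.22,-2.8,0,0,1,0,0.44,-0.2,-2.8,0,0,1,0,0.44,-0.18,-2.8,0,0,1,0,0.45,-0.16,-2.8,0,0,1,0,0.46,-0.13,-2.8,0,0,1,0,0.59,-0.14,-2,0,0,1,0,0.6,-0.12,-2,0,0,1,0,0,0,0,0,0,1]'

```text
t: 18.88
tcp_pos: [0.566, -0.0706, 0.1003]
orientation: [0.989, -0.15, 0.005, 0.001]
wrist_force: [0.5, 1.1, -2.5]
finger_gap: 0.0171
grasp_force: 27.6
```

```bash
python3 - <<'E'
from h import *
s=avg(2); print(s['grasp_force'],s['wrist_torque'].round(2))
rows(s,[(45,4,106,0,-8,3),(45,2,114,0,-16,3),(50,0,127,0,-25,3),(186,0,190,0,-25,8),(190,0,292,0,-25,6)])
E
```

```text
readings std mm [0.  0.1 0. ] gap 0.0174 F [-0.2  0.6 -2. ] t 18.93 j [-0.17  0.21  1.98  0.    0.95  1.7 ]
27.558028511703014 [0.04 0.08 0.05]
now [ 44.2   7.6 100.2] [ 0.1 -0.5 -0.1]
[0.03, 0.12, -0.19, -0.09, 2.49, -0.04]
[0.03, 0.12, -0.19, -0.09, 2.49, -0.04]
[0.04, 0.12, -0.19, -0.09, 2.49, -0.04]
-- (45, 4, 106, 0, -8)
[0.04, 0.07, -0.26, -0.07, 2.67, 0.0]
[0.05, 0.07, -0.26, -0.07, 2.67, 0.0]
[0.06, 0.07, -0.26, -0.07, 2.67, 0.0]
-- (45, 2, 114, 0, -16)
[0.28, 0.07, -0.37, -0.08, 3.0, 0.0]
[0.3, 0.07, -0.36, -0.08, 3.0, 0.0]
[0.31, 0.08, -0.34, -0.08, 3.0, 0.0]
-- (50, 0, 127, 0, -25)
[1.87, 0.05, 0.0, 0.0, 0.0, 0.0]
[1.87, 0.05, 0.0, 0.0, 0.0, 0.0]
[1.87, 0.05, 0.0, 0.0, 0.0, 0.0]
[1.87, 0.05, 0.0, 0.0, 0.0, 0.0]
[1.87, 0.05, 0.0, 0.0, 0.0, 0.0]
[1.87, 0.05, 0.0, 0.0, 0.0, 0.0]
[1.87, 0.05, 0.0, 0.0, 0.0, 0.0]
[1.87, 0.05, 0.0, 0.0, 0.0, 0.0]
-- (186, 0, 190, 0, -25)
[0.78, 0.02, -1.51, 0.0, 0.0, 0.0]
[0.78, 0.02, -1.51, 0.0, 0.0, 0.0]
[0.78, 0.02, -1.51, 0.0, 0.0, 0.0]
[0.78, 0.02, -1.51, 0.0, 0.0, 0.0]
[0.78, 0.02, -1.51, 0.0, 0.0, 0.0]
[0.78, 0.02, -1.51, 0.0, 0.0, 0.0]
-- (190, 0, 292, 0, -25)
```

>>> carry_out --series '[0.03,0.12,-0.19,0,2.5,0,1,0.03,0.12,-0.19,0,2.5,0,1,0.04,0.12,-0.19,0,2.5,0,1,0.04,0.07,-0.26,0,2.7,0,1,0.05,0.07,-0.26,0,2.7,0,1,0.06,0.07,-0.26,0,2.7,0,1,0,0,0,0,0,0,1]'

```text
t: 19.52
tcp_pos: [0.5632, -0.0762, 0.1134]
orientation: [0.979, -0.149, 0.139, 0.02]
wrist_force: [-0.3, -0.8, -3.6]
finger_gap: 0.0165
grasp_force: 27.6
```

>>> carry_out --series '[0.28,0.07,-0.37,0,3,0,1,0.3,0.07,-0.36,0,3,0,1,0.31,0.08,-0.34,0,3,0,1,0,0,0,0,0,0,1]'

```text
t: 19.85
tcp_pos: [0.568, -0.08, 0.1267]
orientation: [0.965, -0.147, 0.215, 0.032]
wrist_force: [0.2, -0.1, -1.5]
finger_gap: 0.0169
grasp_force: 27.6
```

```bash
python3 - <<'E'
from h import *
s=avg(2); print(s['grasp_force'],s['wrist_torque'].round(2)); rows(s,[])
b=eyes.capture('wrist');cv2.imwrite('pics/w11.png',b[:,:,::-1]); C=cam('wrist',s)
a=cv2.imread('pics/w10.png')
# rib centre column, find far end of rib/blade along column 325
g=b.astype(int)
print('blade/rib colours down col 322',[(r,g[r,322].tolist()) for r in range(0,60,6)])
T=R.from_quat(s['orientation']).as_matrix()
print('expect rib end (x=102,h=-3), blade end (122,-25):',proj(C,np.array([(.102,0,.003),(.122,0,.025),(.122,.02,.025),(.122,-.02,.025)])@T.T+s['tcp_pos']).round())
E
```

```text
readings std mm [0.2 0.  0. ] gap 0.0175 F [ 0.1  0.5 -2.3] t 19.9 j [-0.15 -0.03  2.24 -0.14  0.5   1.83]
27.574443630874157 [ 0.15  0.49 -0.  ]
now [ 49.2  -0.8 126.8] [  0.7 -25.1  -0.2]
blade/rib colours down col 322 [(0, [193, 187, 185]), (6, [194, 187, 186]), (12, [192, 185, 183]), (18, [142, 139, 136]), (24, [138, 135, 132]), (30, [137, 135, 132]), (36, [138, 136, 132]), (42, [138, 136, 133]), (48, [138, 136, 133]), (54, [138, 135, 132])]
expect rib end (x=102,h=-3), blade end (122,-25): [[318.   9.]
 [318. -45.]
 [381. -45.]
 [256. -45.]]
```

The ruler is held at a 25° slant, with the rib end where expected and no extra force. Drawing it out along the slant.

>>> carry_out --series '[1.4,0,0,0,0,0,1,1.87,0,0,0,0,0,1,1.87,0,0,0,0,0,1,1.87,0,0,0,0,0,1,1.87,0,0,0,0,0,1,0,0,0,0,0,0,1]'

```text
t: 20.45
tcp_pos: [0.651, -0.1051, 0.1685]
orientation: [0.964, -0.146, 0.218, 0.032]
wrist_force: [0.7, -0.5, -0.4]
finger_gap: 0.0171
grasp_force: 27.6
```

>>> carry_out --series '[1.87,0,0,0,0,0,1,1.87,0,0,0,0,0,1,1.87,0,0,0,0,0,1,1.2,0,0,0,0,0,1,0,0,0,0,0,0,1]'

```text
t: 20.87
tcp_pos: [0.7073, -0.1228, 0.1957]
orientation: [0.965, -0.146, 0.217, 0.032]
wrist_force: [1.2, 0.1, -2.3]
finger_gap: 0.0167
grasp_force: 27.6
```

```bash
python3 - <<'E'
from h import *
s=avg(2); print(s['grasp_force'],s['wrist_torque'].round(2)); rows(s,[(190,0,296,0,-25,7)])
E
```

```text
readings std mm [0.8 0.2 0.7] gap 0.0169 F [-0.4 -0.3 -2.6] t 20.92 j [-0.18  0.16  1.91 -0.08  0.65  1.74]
27.589888237416744 [0.07 0.42 0.  ]
now [193.8   3.2 195. ] [  0.7 -25.2  -0.2]
[0.56, 0.04, -1.33, -0.1, -0.03, -0.04]
[0.56, 0.05, -1.33, -0.1, -0.03, -0.04]
[0.56, 0.05, -1.33, -0.1, -0.03, -0.04]
[0.56, 0.05, -1.33, -0.1, -0.03, -0.04]
[0.56, 0.05, -1.33, -0.1, -0.03, -0.04]
[0.56, 0.06, -1.33, -0.1, -0.03, -0.04]
[0.56, 0.06, -1.33, -0.1, -0.03, -0.04]
-- (190, 0, 296, 0, -25)
```

>>> carry_out --series '[0.6,0,-1.3,0,0,0,1,0.6,0,-1.3,0,0,0,1,0.6,0,-1.3,0,0,0,1,0.6,0,-1.3,0,0,0,1,0.6,0,-1.3,0,0,0,1,0.6,0,-1.3,0,0,0,1,0.5,0,-1.1,0,0,0,1,0,0,0,0,0,0,1]'

```text
t: 21.58
tcp_pos: [0.7047, -0.1219, 0.2952]
orientation: [0.965, -0.146, 0.217, 0.032]
wrist_force: [1.0, -0.5, -1.0]
finger_gap: 0.0173
grasp_force: 27.6
```

>>> carry_out --series '[0,0,0,0,0,0,1,0,0,0,0,0,0,1,0,0,0,0,0,0,1,0,0,0,0,0,0,1,0,0,0,0,0,0,1,0,0,0,0,0,0,1]'

```text
t: 22.08
tcp_pos: [0.704, -0.1219, 0.2915]
orientation: [0.965, -0.146, 0.215, 0.032]
wrist_force: [-0.9, 0.4, -2.0]
finger_gap: 0.0174
grasp_force: 27.6
```

```bash
python3 - <<'E'
from h import *
s=avg(3); rows(s,[]); Q=R.from_quat(s['orientation']); p=s['tcp_pos']
for n,v in(('end_a',(-.208,0,.027)),('end_b',(.122,0,.027))): print(n,wc(p+Q.apply(v)).round(0), proj(cam('scene'),[p+Q.apply(v)]).round(),proj(cam('top'),[p+Q.apply(v)]).round())
print(s['qd'].round(3),s['grasp_force'])
C=cam('scene'); im=eyes.capture('scene').astype(int); sat=im.max(2)-im.min(2)
for f in (-.2,-.19,-.17,-.21,-.225,.09,.11,.12,.13,.14):
    u,v=proj(C,[p+Q.apply((f,.014,.023))])[0].round().astype(int); u2,v2=proj(C,[p+Q.apply((f,-.014,.023))])[0].round().astype(int); print(f,im[v,u].tolist(),im[v2,u2].tolist())
E
```

```text
readings std mm [0.1 0.  0.2] gap 0.0172 F [-0.7 -0.  -2.2] t 22.18 j [-0.18  0.07  1.81 -0.07  0.82  1.72]
now [191.4   3.1 291.8] [  0.7 -25.1  -0.1]
end_a [ 15.  -1. 179.] [[296. 218.]] [[352. 227.]]
end_b [313.   6. 319.] [[165. 281.]] [[405.  80.]]
[-0.001 -0.002 -0.003  0.     0.     0.001] 27.588012367486954
-0.2 [110, 94, 79] [105, 80, 60]
-0.19 [101, 97, 90] [100, 93, 88]
-0.17 [94, 89, 83] [100, 91, 87]
-0.21 [97, 76, 58] [102, 79, 60]
-0.225 [101, 77, 57] [100, 76, 59]
0.09 [133, 130, 121] [139, 134, 127]
0.11 [172, 165, 157] [174, 167, 158]
0.12 [170, 164, 156] [173, 168, 158]
0.13 [142, 137, 123] [150, 145, 131]
0.14 [148, 142, 128] [142, 137, 124]
```

```bash
python3 -c "
from bench import order
print(order.job_done())"
```

```text
the job is handed in; nothing more can be done
None
```

The ruler is out of the carton and held still in the gripper on a 25° slant, its lower end about 5 cm above the carton's top; I handed the job in at about 22 s, with no sign of contact against the cardboard, and the arm kept clear of the bottle, tape roll and tub.

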